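Put out the pool-car keys

TASK

Put out today's pool-car keys: slide the clear doors of the key case aside as needed, take out every key, and hang each one by its hole on the rail hook whose clip has the key's own colour. Then leave both doors fully closed, and leave everything else on the desk where it is.

Things in the scene. Friction and masses are not known exactly. Their poses are not given: they have to be found in the camera images.
- case: shallow grey key case, 330 (x) x 490 (y) x 55 mm high; origin: centre of its underside, y to its left. Felt floor 12 mm above the desk; inside 302 x 470 mm, 29 mm deep, split into left (+y) and right compartments by a wall at y = 0. Two clear doors 298 x 250 x 5 mm lie flat in tracks in its top, sliding along y; opening one uncovers the outer 195 mm of its compartment
- door_left (a joint): left (+y) door, rear (lower) track, upper face 46 mm above the desk: 0 = fully closed, at its stop; 0.195 m = fully open, slid towards the case's -y beneath the other door. Stays where left, about 1.5 N to slide. The two doors' values together cannot exceed 0.2: close one to open the other
- door_right (a joint): right (-y) door, front (upper) track, upper face 53 mm above the desk: 0 = fully closed, at its stop; 0.195 m = fully open, slid towards the case's +y over the other door. Stays where left, about 1.5 N to slide
- door_left_pull (a point): middle of the top edge of the left door's black pull: an upright bar 12 mm thick (case y) x 70 mm long (case x), top 72 mm above the desk and 17 mm above the case's rim, standing on the door 14 mm from its outer edge; moves with the door
- door_right_pull (a point): middle of the top edge of the right door's white pull: an upright bar 12 mm thick (case y) x 70 mm long (case x), top 72 mm above the desk and 17 mm above the case's rim, standing on the door 14 mm from its outer edge; moves with the door
- rail: desk-top key rail: a bar 12 x 18 mm, 284 mm long along its y, centre 205 mm above the desk, on two 12 mm posts at y = +-80 mm with feet (x from -20 to 100 mm, 35 wide, 8 high); origin on the desk under the middle of the bar. Four hooks 80 mm apart point to its -x; which colour sits where changes
- hook_red_seat (a point): bend of the red hook (wire centre), where a hanging key rests; axes as the rail's. Fixed; 193 mm above the desk. Its red clip block (24 x 28 x 26 mm) on the bar is 40 mm along x and 14 mm up from here; a wire 6 mm thick comes from it to this point, then slants up and outward to its tip, 20 mm along -x and 28 mm higher
- key_red: red car key, may be absent: flat fob 92 x 34 x 12 mm, steel blade 9 x 3 mm sticking 38 mm out of its lower end; 60 g. Lies flat in a compartment, roughly along the case's y. Origin: centre of the fob's underside (fob from x = -45 to 47 mm, blade to -84); x axis towards the hole end, y across the width
- key_red_hole (a point): centre of the red key's hanging hole: 20 mm (x) x 21 mm (y), right through the fob's 12 mm thickness, 30 mm from the key's origin along x, 7 mm of fob beyond it
- hook_blue_seat (a point): bend of the blue hook (wire centre), where a hanging key rests; axes as the rail's. Fixed; 193 mm above the desk. Its blue clip block (24 x 28 x 26 mm) on the bar is 40 mm along x and 14 mm up from here; a wire 6 mm thick comes from it to this point, then slants up and outward to its tip, 20 mm along -x and 28 mm higher
- key_blue: blue car key, may be absent: flat fob 92 x 34 x 12 mm, steel blade 9 x 3 mm sticking 38 mm out of its lower end; 60 g. Lies flat in a compartment, roughly along the case's y. Origin: centre of the fob's underside (fob from x = -45 to 47 mm, blade to -84); x axis towards the hole end, y across the width
- key_blue_hole (a point): centre of the blue key's hanging hole: 20 mm (x) x 21 mm (y), right through the fob's 12 mm thickness, 30 mm from the key's origin along x, 7 mm of fob beyond it
- hook_green_seat (a point): bend of the green hook (wire centre), where a hanging key rests; axes as the rail's. Fixed; 193 mm above the desk. Its green clip block (24 x 28 x 26 mm) on the bar is 40 mm along x and 14 mm up from here; a wire 6 mm thick comes from it to this point, then slants up and outward to its tip, 20 mm along -x and 28 mm higher
- key_green: green car key, may be absent: flat fob 92 x 34 x 12 mm, steel blade 9 x 3 mm sticking 38 mm out of its lower end; 60 g. Lies flat in a compartment, roughly along the case's y. Origin: centre of the fob's underside (fob from x = -45 to 47 mm, blade to -84); x axis towards the hole end, y across the width
- key_green_hole (a point): centre of the green key's hanging hole: 20 mm (x) x 21 mm (y), right through the fob's 12 mm thickness, 30 mm from the key's origin along x, 7 mm of fob beyond it
- hook_yellow_seat (a point): bend of the yellow hook (wire centre), where a hanging key rests; axes as the rail's. Fixed; 193 mm above the desk. Its yellow clip block (24 x 28 x 26 mm) on the bar is 40 mm along x and 14 mm up from here; a wire 6 mm thick comes from it to this point, then slants up and outward to its tip, 20 mm along -x and 28 mm higher
- key_yellow: yellow car key, may be absent: flat fob 92 x 34 x 12 mm, steel blade 9 x 3 mm sticking 38 mm out of its lower end; 60 g. Lies flat in a compartment, roughly along the case's y. Origin: centre of the fob's underside (fob from x = -45 to 47 mm, blade to -84); x axis towards the hole end, y across the width
- key_yellow_hole (a point): centre of the yellow key's hanging hole: 20 mm (x) x 21 mm (y), right through the fob's 12 mm thickness, 30 mm from the key's origin along x, 7 mm of fob beyond it
- stapler: grey and black stapler, 150 x 36 x 47 mm; loose, to be left alone; origin: centre of its underside
- mug: blue mug, 80 mm wide, 92 mm high; loose, to be left alone; origin: centre of its underside
- tape: black tape dispenser with a yellow roll, 170 x 55 x 84 mm; loose, to be left alone; origin: centre of its underside
- ink_tin: grey metal ink-pad tin, 105 x 75 x 19 mm; loose, to be left alone; origin: centre of its underside
- punch: blue and black hole punch, 130 x 110 x 49 mm; loose, to be left alone; origin: centre of its underside
- marker: orange highlighter with a black cap, 118 x 16 x 13 mm, lying beside the partition in the case's left compartment; loose, to be left alone; origin: centre of its underside

How it is judged:
By the outcome, as a careful person would: the job done as asked, in the order asked, and still so for the second after the job is handed in, with the robot touching nothing.
Of key_red, key_blue, key_green, key_yellow only 3 to 4 are there at a start; the rules pass over those that are not, and their reading is None.
At some moment in a run one of key_red, key_blue, key_green, key_yellow may be knocked a few centimetres aside while the robot is not near it.
Once in a run the grip may slacken for a moment while it holds something.
It also fails if it takes over 210 s, if anything falls off the work surface, if the arm or the gripper's body presses on something with over 40 N, if the wrist force passes 120 N, or if a joint passes its speed limit or range.

ROBOT

A 6-joint arm with a two-finger parallel gripper is mounted at the origin on the work surface. World frame = base frame: x ahead of the robot, y to its left, z up, the work surface at z = 0. Lengths are in m, angles in rad, forces in N, time in s.
With the tool pointing down it reaches from about 0.25 to 0.775 m from the base axis. Payload 4 kg.
Tool frame: the origin (TCP) lies midway between the tips of the shut fingers; the grasp point (between the pads) lies 19 mm behind it; z points along the fingers, y is the direction in which the jaws open and shut (so a half turn about z gives the same grasp; the last joint's range is limited). The gripper opens to 94 mm and grips with 3 to 60 N. Pads are 16 mm wide; open, the fingers measure 119 mm over their backs; the gripper's body (75 mm by 177 mm) begins 78 mm behind the grasp point.
Start: joints at [-0.103, 0.087, 1.371, -0, 1.684, -0.103], TCP at [0.55, -0, 0.206] pointing down, gripper open.
Joint ranges: [-3.1, 3.1], [-0.76, 2.03], [0.27, 2.55], [-1.08, 4.22], [0.17, 2.65], [-2.57, 2.57]. Speed limits (rad/s): [2.79, 2.79, 3.14, 3.14, 3.14, 3.14].

INTERFACE

Orientations are given as [roll, pitch, yaw] about the fixed x, y, z axes, in that order (R = Rz(yaw) Ry(pitch) Rx(roll)).
In Python, from bench import robot gives the robot as it stands.
- The arm moves only by the tool servo_tool, never from a script. Its argument "rows" is a list of rows, each a list of 2 entries, a list of its own where there are three numbers: the shift along the tool's x, y, z normalised to -1 to 1, where 1 is 0.08 m, then the turn about the tool's z normalised to -1 to 1, where 1 is pi/2 rad. A call has 1 to 12 rows; each row is the pose to reach, as a shift and turn from the pose commanded when the call began, along the tool's axes at that moment; what a row does not reach only later rows make up. A row lasts 1/12 s, in which the tool goes at most 41.7 mm and 7.16 degrees, less where a joint would pass 70% of its speed; a pose out of reach is approached as far as the arm can. A call with a number of a shift or a turn outside -1 to 1 is refused whole. A call with a gripper value outside its range is refused whole. "grip" is the closure, from -1 (fully open) to 1 (shut), set as the call begins (left out, the last holds). The fingers move at their own pace and stop on an object; the grip force is fixed at half the most. Time passes only in rows, so rows that repeat a pose let the fingers close. It gives the time, the measured TCP pose, the force and the opening at its end, in the units of the state.
- robot.get_obs(): the state, without advancing time (a new reading comes with each control period).
- robot.snapshot(name): name is "scene" or "side" or "wrist"; returns a dict with "pixels" (480x640x3 uint8, red, green, blue), "camera_matrix" (3x3 intrinsics, pixels), "D" ([k1, k2, p1, p2, k3] as OpenCV has them; the pictures are not rectified), "world_from_camera" (4x4, takes a point from camera to world coordinates). Camera axes: x right, y down, z forward; pixel columns grow to the right and rows downward; lengths in m; the calibration is good to about 2 mm. A picture is of the moment at which its call begins. There is no depth.
- robot.close_job(): hands the job in, once; it reports no verdict.
The state is a dict: "time": time; "joint_positions": joint angles; "qvel": joint speeds; "joint_torque": joint torques, N m; "tool_pos": TCP position; "ee_rot": TCP orientation; "wrist_force": force on the tool from outside, world axes, zero at the start; "wrist_torque": the same for the moment, N m; "width": finger opening in m.
Only numpy, scipy, OpenCV 4.12 (cv2) and the standard library are available. Lean on these libraries where they do the work, as an engineer would, in place of code of your own. Each camera call takes 0.05 s, during which the arm holds its last target.

## Working session

There is one attempt and no reset: what is moved stays moved. The work goes in short steps, Python scripts to look and compute and a tool call to move; the robot and the scene stay as the last step left them, time stands still between calls to the robot, and variables do not carry over. Pictures are saved under pics/ and viewed, and the job is handed in when it is done.

Besides the shell and the picture viewer there is one more tool, called after ">>>" by a JSON object that holds its "name" and its "arguments", one argument or row to a line. servo_tool: Moves the arm, as the interface text tells. Its arguments: {"type":"object","properties":{"rows":{"type":"array"},"grip":{"type":"number"}},"required":["rows"]}

```bash
ls; mkdir -p pics
cat > h.py <<'E'
import numpy as np, cv2, json
from bench import robot
def snap(cam,name):
    s=robot.snapshot(cam); cv2.imwrite(f'pics/{name}.png',cv2.cvtColor(s['pixels'],cv2.COLOR_RGB2BGR))
    np.savez(f'pics/{name}.npz',px=s['pixels'],K=np.array(s['camera_matrix']),D=np.array(s['D']),T=np.array(s['world_from_camera'])); return load(name)
def load(name):
    d=np.load(f'pics/{name}.npz'); return {k:d[k] for k in d}
def ray(s,uv):
    p=cv2.undistortPoints(np.array([[uv]],float),s['K'],s['D'])[0,0]
    d=s['T'][:3,:3]@np.array([p[0],p[1],1]); return s['T'][:3,3],d/np.linalg.norm(d)
def onz(s,uv,z):
    o,d=ray(s,uv); return o+d*(z-o[2])/d[2]
def tri(s1,u1,s2,u2):
    o1,d1=ray(s1,u1);o2,d2=ray(s2,u2)
    A=np.stack([d1,-d2],1);t=np.linalg.lstsq(A,o2-o1,rcond=None)[0]
    a=o1+d1*t[0];b=o2+d2*t[1];return (a+b)/2,np.linalg.norm(a-b)
def proj(s,P):
    Ti=np.linalg.inv(s['T']);r,_=cv2.Rodrigues(Ti[:3,:3])
    return cv2.projectPoints(np.array(P,float).reshape(-1,1,3),r,Ti[:3,3],s['K'],s['D'])[0].reshape(-1,2)
E
python3 - <<'E'
from h import *
np.set_printoptions(precision=4,suppress=True)
for c in ['scene','side','wrist']:
    s=snap(c,c+'0'); print(c,s['T'],s['K'].diagonal(),s['D'])
print(robot.get_obs())
E
```

```text
pics
scene [[-0.4134  0.6789 -0.6068  1.3174]
 [ 0.9104  0.2954 -0.2896  0.384 ]
 [-0.0174 -0.6721 -0.7402  1.0536]
 [ 0.      0.      0.      1.    ]] [507.8889 507.8889   1.    ] [-0.0839  0.      0.      0.      0.    ]
side [[ 0.8232 -0.3272  0.464  -0.1812]
 [-0.5675 -0.4476  0.6911 -1.0478]
 [-0.0185 -0.8322 -0.5541  1.0043]
 [ 0.      0.      0.      1.    ]] [622.7159 622.7159   1.    ] [0.0027 0.     0.     0.     0.    ]
wrist [[ 1.      0.0008 -0.0009  0.5506]
 [ 0.0006 -0.9721 -0.2344  0.0671]
 [-0.0011  0.2344 -0.9721  0.3824]
 [ 0.      0.      0.      1.    ]] [423.2953 423.2953   1.    ] [0.0167 0.     0.     0.     0.    ]
{'time': 0.15, 'joint_positions': array([-0.1031,  0.0878,  1.3719, -0.    ,  1.6836, -0.1031]), 'qvel': array([-0.001 , -0.0021, -0.0048,  0.0013,  0.0005, -0.0003]), 'joint_torque': array([  0.0012, -34.0636, -30.2795,   0.0719,   0.0304,  -0.0001]), 'tool_pos': array([0.5496, 0.    , 0.2046]), 'ee_rot': array([-3.1399, -0.0001,  1.5708]), 'wrist_force': array([ 0.0489,  0.1111, -0.3347]), 'wrist_torque': array([ 0.0541,  0.0168, -0.0005]), 'width': 0.0941964699561783}
```

View pics/scene0.png

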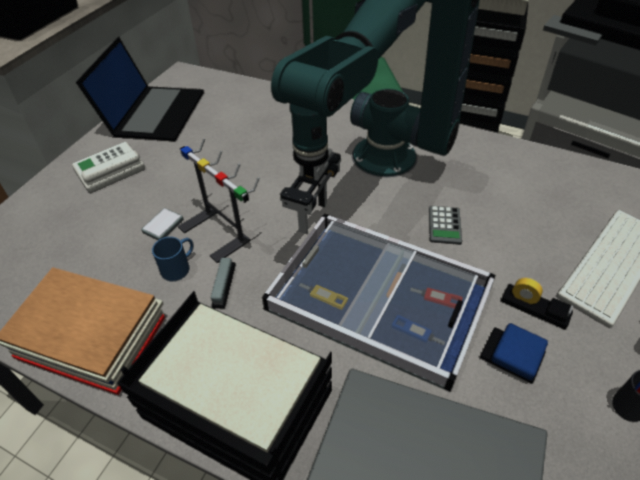

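View pics/side0.png

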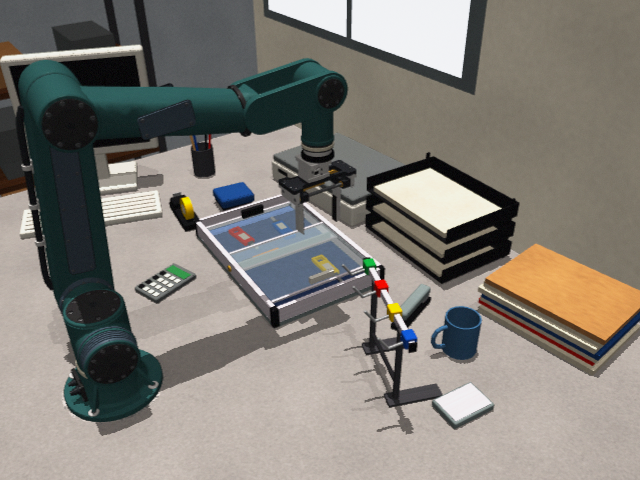

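View pics/wrist0.png

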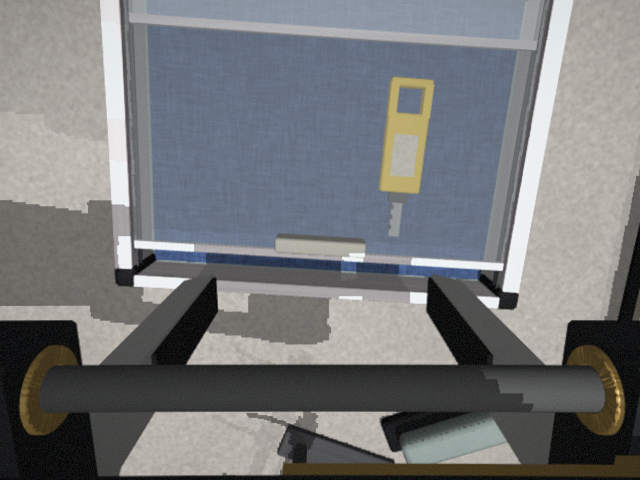

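Run:
```python
from h import *
s=load('scene0')['px'][...,::-1]
cv2.imwrite('pics/sc_a.png',cv2.resize(s[205:395,250:510],None,fx=3,fy=3,interpolation=cv2.INTER_CUBIC))
cv2.imwrite('pics/sc_b.png',cv2.resize(s[130:280,150:310],None,fx=4,fy=4,interpolation=cv2.INTER_CUBIC))
s=load('side0')['px'][...,::-1]
cv2.imwrite('pics/sd_a.png',cv2.resize(s[180:420,190:450],None,fx=2.5,fy=2.5,interpolation=cv2.INTER_CUBIC)[:600,:800])
```

```text
(no output)
```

View pics/sc_a.png

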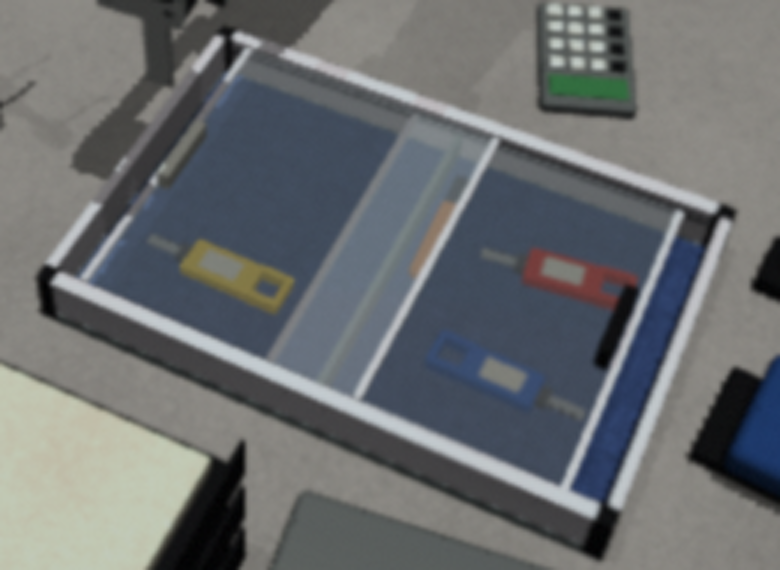

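View pics/sc_b.png

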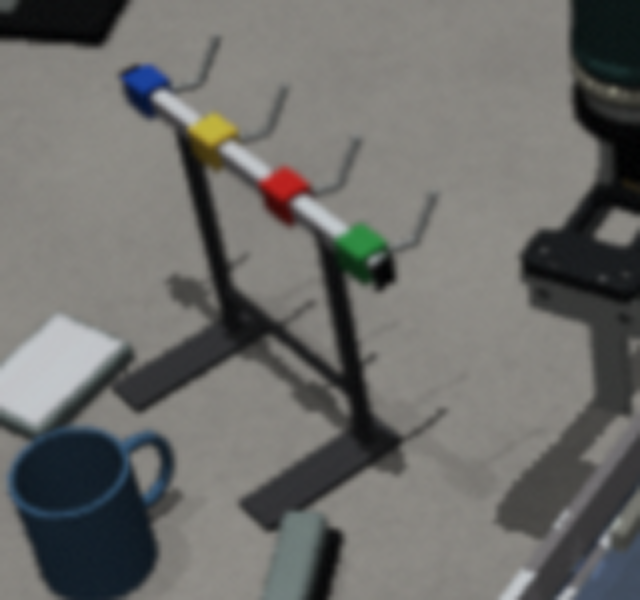

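View pics/sd_a.png

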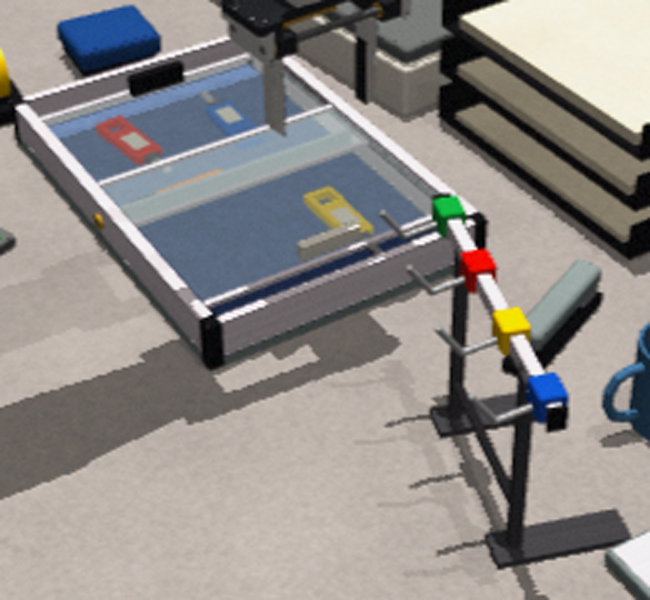

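Run:
```python
from h import *
np.set_printoptions(precision=4,suppress=True)
s=load('scene0');d=load('side0')
c=lambda u,v:(250+u/3,205+v/3)
P=[onz(s,c(*p),0.055) for p in [(228,33),(730,208),(608,510),(45,270)]]
for p in P: print(p)
for i in range(4): print(np.linalg.norm(P[i]-P[(i+1)%4]))
# side corners
e=lambda u,v:(190+u/2.5,180+v/2.5)
for p in [(212,322),(482,215),(18,100)]: print('side',onz(d,e(*p),0.055))
b=lambda u,v:(150+u/4,130+v/4)
H={'blue':[(200,84),(218,38),(490,422),(468,400)],'yellow':[(268,134),(286,88),(462,350),(438,330)],'red':[(340,188),(359,140),(432,291),(408,266)],'green':[(416,243),(434,194),(408,238),(383,212)]}
for k,(a,t,a2,t2) in H.items():
    print(k,'seat',tri(s,b(*a),d,e(*a2)),'tip',tri(s,b(*t),d,e(*t2)),'z-plane',onz(s,b(*a),.193),onz(d,e(*a2),.193))
clip={}
for cam,img in(('scene',s),('side',d)):
    hsv=cv2.cvtColor(img['px'],cv2.COLOR_RGB2HSV)
    for k,(lo,hi) in {'yellow':(20,32),'green':(50,75),'red':(0,6),'blue':(108,122)}.items():
        m=((hsv[...,0]>=lo)&(hsv[...,0]<=hi)&(hsv[...,1]>130)&(hsv[...,2]>60)).astype(np.uint8)
        n,l,st,ce=cv2.connectedComponentsWithStats(m)
        print(cam,k,[(tuple(ce[i].round(1)),st[i,4]) for i in range(1,n) if st[i,4]>25])
for k,p in {'yhole':(269,285),'yfobend':(292,292),'ylow':(187,257)}.items(): print(k,onz(s,c(*p),.024))
for k,p in {'rhole':(617,288),'rlow':(530,263),'bhole':(453,350),'blow':(537,392)}.items(): print(k,onz(s,c(*p),.024))
```

```text
[ 0.3896 -0.0366  0.055 ]
[0.4128 0.4374 0.055 ]
[0.7286 0.4143 0.055 ]
[ 0.7012 -0.0618  0.055 ]
0.47451139967020883
0.3166429002247016
0.4768543068773388
0.3125310111499112
side [ 0.3884 -0.0469  0.055 ]
side [ 0.7083 -0.0643  0.055 ]
side [0.4189 0.432  0.055 ]
blue seat (array([ 0.4156, -0.4108,  0.1892]), np.float64(0.0009975297772382874)) tip (array([ 0.3964, -0.4041,  0.217 ]), np.float64(0.001960588524639915)) z-plane [ 0.42   -0.4076  0.193 ] [ 0.4126 -0.4133  0.193 ]
yellow seat (array([ 0.4484, -0.3352,  0.1913]), np.float64(0.0029611633822576723)) tip (array([ 0.428 , -0.3288,  0.2176]), np.float64(0.0031792519221929346)) z-plane [ 0.449  -0.3328  0.193 ] [ 0.448  -0.3379  0.193 ]
red seat (array([ 0.4771, -0.2612,  0.1898]), np.float64(0.0033570387968550187)) tip (array([ 0.4584, -0.2526,  0.2192]), np.float64(0.0022281814334894775)) z-plane [ 0.4788 -0.2578  0.193 ] [ 0.4755 -0.2656  0.193 ]
green seat (array([ 0.5061, -0.1889,  0.1894]), np.float64(0.006718322511825463)) tip (array([ 0.4874, -0.1801,  0.2196]), np.float64(0.00242479897178227)) z-plane [ 0.5066 -0.1845 
[... 989 characters left out ...]
4(271.9)), np.int32(141))]
side red [((np.float64(239.9), np.float64(234.9)), np.int32(82)), ((np.float64(379.9), np.float64(286.1)), np.int32(155)), ((np.float64(536.7), np.float64(332.9)), np.int32(429))]
side blue [((np.float64(195.4), np.float64(143.0)), np.int32(30)), ((np.float64(232.7), np.float64(192.6)), np.int32(545)), ((np.float64(306.6), np.float64(292.1)), np.int32(167)), ((np.float64(617.6), np.float64(335.1)), np.int32(234)), ((np.float64(407.6), np.float64(337.0)), np.int32(196))]
yhole [0.6205 0.103  0.024 ]
yfobend [0.6195 0.1232 0.024 ]
ylow [0.6214 0.0281 0.024 ]
rhole [0.508  0.3695 0.024 ]
rlow [0.5117 0.2955 0.024 ]
bhole [0.6207 0.2637 0.024 ]
blow [0.632 0.337 0.024]
```

Run:
```python
from h import *
np.set_printoptions(precision=4,suppress=True)
s=load('scene0');d=load('side0');w=load('wrist0')
c=lambda u,v:(250+u/3,205+v/3)
e=lambda u,v:(190+u/2.5,180+v/2.5)
cen=np.array([.558,.188]);yaw=-.049
R=np.array([[np.cos(yaw),-np.sin(yaw)],[np.sin(yaw),np.cos(yaw)]])
def cf(p): return (R.T@(p[:2]-cen)).round(4)
for k,i,p,z in [('caps w',w,(125,277),.055),('caps w',w,(508,300),.055),('Rpull w mid top',w,(320,238),.072),('Rdoor edge w',w,(150,245),.053),('Rdoor edge w',w,(480,265),.053),
 ('rim inner L',w,(150,264),.055),('Rpull sc',s,c(186,150),.072),('Rpull sd',d,e(328,238),.072),('Lpull sc',s,c(617,325),.072),('Lpull sd',d,e(157,73),.072),
 ('Ledge sc',s,c(680,215),.046),('Ledge sc',s,c(567,485),.046),('R inner sc',s,c(415,118),.053),('white line sc',s,c(495,145),.053),('capB',s,c(728,212),.055),('capC',s,c(605,515),.055)]:
    P=onz(i,p,z);print(k,P[:2],cf(P))
cv2.imwrite('pics/w_a.png',cv2.resize(w['px'][220:320,90:540,::-1],None,fx=1.75,fy=1.75,interpolation=cv2.INTER_CUBIC))
```

```text
caps w [ 0.391 -0.042] [-0.1555 -0.2379]
caps w [ 0.703  -0.0615] [ 0.1571 -0.2421]
Rpull w mid top [ 0.549  -0.0054] [ 0.0005 -0.1936]
Rdoor edge w [ 0.4128 -0.0157] [-0.135  -0.2106]
Rdoor edge w [ 0.6784 -0.0322] [ 0.131 -0.214]
rim inner L [ 0.4122 -0.031 ] [-0.1349 -0.2259]
Rpull sc [ 0.5503 -0.0044] [ 0.0018 -0.1926]
Rpull sd [ 0.5424 -0.0215] [-0.0054 -0.21  ]
Lpull sc [0.5804 0.3792] [0.013 0.192]
Lpull sd [0.5686 0.3632] [0.0021 0.1755]
Ledge sc [0.4293 0.4001] [-0.1389  0.2055]
Ledge sc [0.7153 0.3813] [0.1477 0.2008]
R inner sc [0.4201 0.1585] [-0.1363 -0.0362]
white line sc [0.4224 0.2332] [-0.1377  0.0385]
capB [0.4178 0.4367] [-0.1522  0.2415]
capC [0.7334 0.4133] [0.1641 0.2336]
```

View pics/w_a.png

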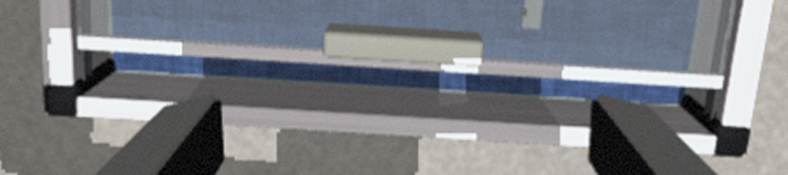

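>>> {"name": "servo_tool", "arguments": {
  "rows": [
    [[0.4,0,0],0.03],
    [[0.4,0,0.5],0.03],
    [[0.4,0,1],0.03],
    [[0.4,0,1],0.03]
  ],
  "grip": 0
}}

```text
time: 0.48
tool_pos: [0.5422, 0.0327, 0.1144]
ee_rot: [-3.12, 0.0, 1.525]
wrist_force: [-2.3, 0.7, -1.6]
width: 0.0706
```

>>> {"name": "servo_tool", "arguments": {
  "rows": [
    [[0,0,0.4],0],
    [[0,0,0.78],0],
    [[0,0,0.78],0],
    [[0,0,0.78],0]
  ]
}}

```text
time: 0.82
tool_pos: [0.5494, 0.0318, 0.0631]
ee_rot: [-3.139, -0.0, 1.523]
wrist_force: [0.7, 0.4, 0.3]
width: 0.0476
```

Run:
```python
from h import *
w=snap('wrist','w1');snap('side','sd1');print(robot.get_obs())
```

```text
{'time': 0.9167, 'joint_positions': array([-4.50604616e-02,  1.59108748e-01,  1.57196352e+00,  4.46690587e-05,
        1.40620275e+00,  2.31186729e-03]), 'qvel': array([ 0.00025038, -0.01310469, -0.01254901,  0.00197214, -0.00896466,
       -0.00076841]), 'joint_torque': array([ 1.04404986e-02, -3.39818716e+01, -2.72562593e+01,  7.10412045e-02,
        6.85790903e-02, -1.25008970e-03]), 'tool_pos': array([0.55196813, 0.03178419, 0.06612415]), 'ee_rot': array([ 3.13727513e+00, -5.40781901e-05,  1.52341689e+00]), 'wrist_force': array([ 0.99102225, -0.13182675,  0.90583758]), 'wrist_torque': array([ 0.01576819, -0.08370336, -0.00834826]), 'width': 0.04685257052953719}
```

View pics/sd1.png

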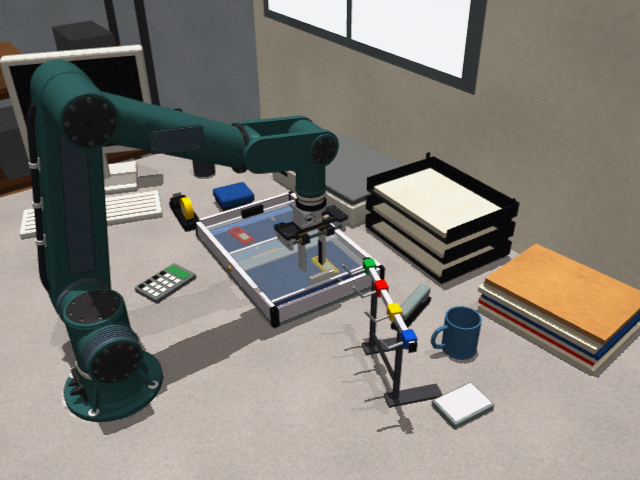

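View pics/w1.png

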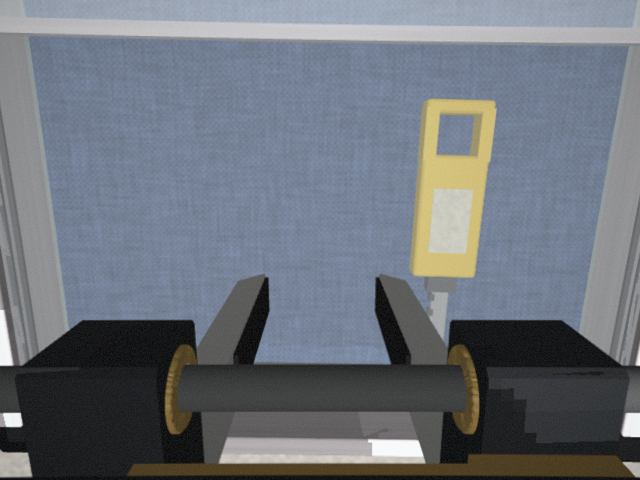

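>>> {"name": "servo_tool", "arguments": {
  "rows": [
    [[-0.15,0,0.03],0],
    [[-0.3,0,0.03],0],
    [[-0.4,0,0.03],0],
    [[-0.45,0,0.03],0],
    [[-0.5,0,0.03],0],
    [[-0.55,0,0.03],0],
    [[-0.55,0,0.03],0]
  ]
}}

```text
time: 1.5
tool_pos: [0.5479, -0.013, 0.0608]
ee_rot: [3.141, 0.001, 1.523]
wrist_force: [-0.1, 1.0, -0.8]
width: 0.0467
```

Run:
```python
from h import *
w=snap('scene','sc2');o=robot.get_obs();print(o['tool_pos'],o['wrist_force'])
cv2.imwrite('pics/sc_2.png',cv2.resize(w['px'][205:395,250:510,::-1],None,fx=3,fy=3,interpolation=cv2.INTER_CUBIC))
```

```text
[ 0.54775494 -0.01264775  0.06061949] [ 0.38521908 -0.19029105 -1.27555613]
```

View pics/sc_2.png

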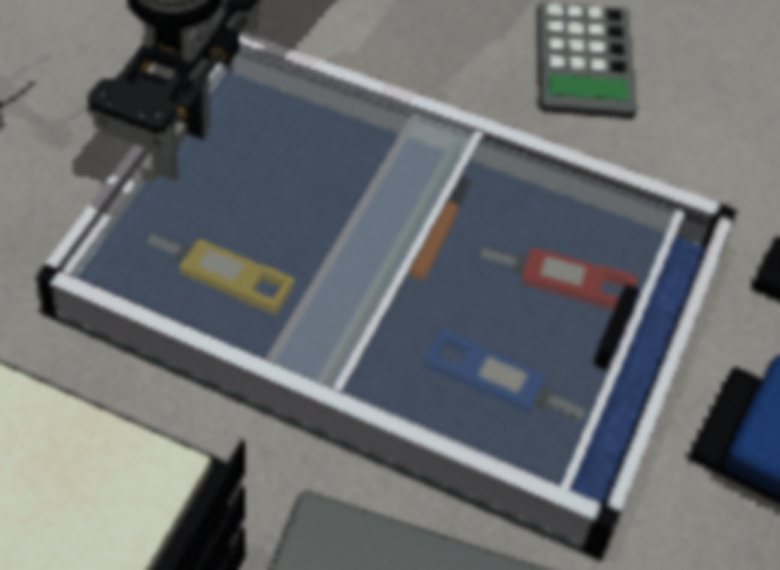

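>>> {"name": "servo_tool", "arguments": {
  "rows": [
    [[-0.04,0,0],0],
    [[-0.08,0,0],0],
    [[-0.1,0,0],0],
    [[-0.1,0,0],0]
  ]
}}

```text
time: 1.88
tool_pos: [0.5472, -0.0196, 0.0605]
ee_rot: [-3.141, -0.001, 1.524]
wrist_force: [-0.3, 2.5, -0.3]
width: 0.0466
```

>>> {"name": "servo_tool", "arguments": {
  "rows": [
    [[-0.03,0,0],0],
    [[-0.06,0,0],0],
    [[-0.06,0,0],0]
  ]
}}

```text
time: 2.13
tool_pos: [0.5472, -0.0198, 0.0606]
ee_rot: [-3.141, -0.01, 1.524]
wrist_force: [-0.0, 13.3, 0.4]
width: 0.0471
```

>>> {"name": "servo_tool", "arguments": {
  "rows": [
    [[0.1,0,0],0],
    [[0.15,0,-0.4],0],
    [[0.6,0,-0.6],0],
    [[1,0,-0.6],0]
  ]
}}

```text
time: 2.47
tool_pos: [0.5542, 0.0546, 0.1135]
ee_rot: [3.132, 0.001, 1.521]
wrist_force: [1.5, 0.2, 0.8]
width: 0.047
```

>>> {"name": "servo_tool", "arguments": {
  "rows": [
    [[0.5,0,0],0],
    [[1,0,0],0]
  ]
}}

```text
time: 2.63
tool_pos: [0.5556, 0.1355, 0.1095]
ee_rot: [3.139, 0.002, 1.522]
wrist_force: [1.0, -0.2, 0.1]
width: 0.047
```

>>> {"name": "servo_tool", "arguments": {
  "rows": [
    [[0.5,0,0],0],
    [[1,0,0],0]
  ]
}}

```text
time: 2.8
tool_pos: [0.5589, 0.2161, 0.1088]
ee_rot: [3.14, 0.002, 1.523]
wrist_force: [0.8, -0.4, 0.7]
width: 0.0467
```

>>> {"name": "servo_tool", "arguments": {
  "rows": [
    [[0.5,0,0],0],
    [[1,0,0],0]
  ]
}}

```text
time: 2.97
tool_pos: [0.5627, 0.2962, 0.1087]
ee_rot: [3.14, 0.002, 1.524]
wrist_force: [1.4, 0.7, -0.8]
width: 0.0467
```

>>> {"name": "servo_tool", "arguments": {
  "rows": [
    [[0.5,0,0],0],
    [[1,0,0],0],
    [[1,0,0],0],
    [[1,0,0],0]
  ]
}}

```text
time: 3.3
tool_pos: [0.5659, 0.3764, 0.1075]
ee_rot: [3.141, 0.002, 1.527]
wrist_force: [1.1, -0.8, 0.2]
width: 0.047
```

Run:
```python
from h import *
w=snap('wrist','w3');o=robot.get_obs();print(o['tool_pos'],o['wrist_force'])
s=snap('scene','sc3')
cv2.imwrite('pics/sc_3.png',cv2.resize(s['px'][205:395,250:510,::-1],None,fx=3,fy=3,interpolation=cv2.INTER_CUBIC))
```

```text
[0.56613776 0.37479403 0.10791737] [-0.04514034 -1.06276468 -0.36634849]
```

View pics/w3.png

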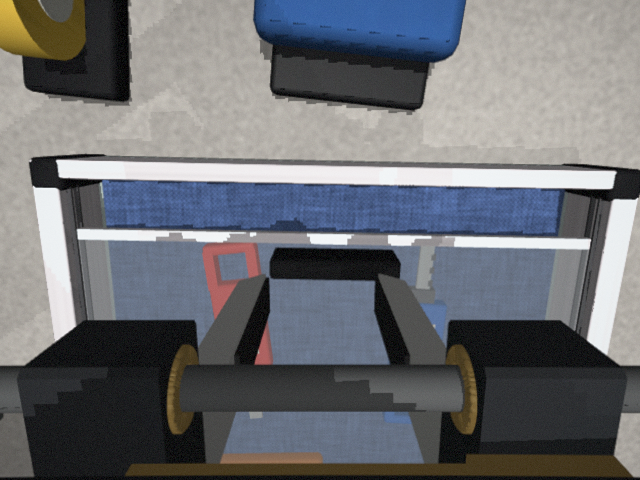

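View pics/sc_3.png

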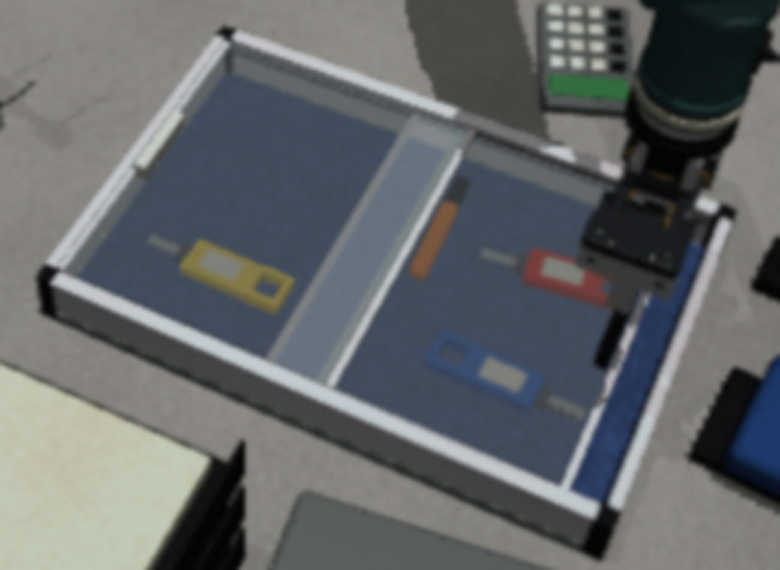

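Run:
```python
from h import *
w=load('w3')
for p,z in [((335,256),.072),((335,249),.072),((335,263),.072),((335,238),.046),((80,235),.046),((590,243),.046),((35,165),.055),((638,178),.055),((335,176),.055),((335,232),.012)]: print(p,onz(w,p,z).round(4))
```

```text
(335, 256) [0.5741 0.3835 0.072 ]
(335, 249) [0.5742 0.3872 0.072 ]
(335, 263) [0.5739 0.3796 0.072 ]
(335, 238) [0.575 0.387 0.046]
(80, 235) [0.4282 0.3951 0.046 ]
(590, 243) [0.7224 0.3776 0.046 ]
(35, 165) [0.4167 0.4359 0.055 ]
(638, 178) [0.7382 0.4151 0.055 ]
(335, 176) [0.576  0.4235 0.055 ]
(335, 232) [0.576 0.383 0.012]
```

>>> {"name": "servo_tool", "arguments": {
  "rows": [
    [[0.4,0.08,0],0.01],
    [[0.4,0.08,0],0.01],
    [[0.4,0.08,0.3],0.01],
    [[0.4,0.08,0.58],0.01],
    [[0.4,0.08,0.58],0.01],
    [[0.4,0.08,0.58],0.01]
  ]
}}

```text
time: 3.9
tool_pos: [0.5736, 0.4041, 0.0609]
ee_rot: [-3.139, 0.003, 1.506]
wrist_force: [0.4, 0.3, -0.2]
width: 0.0469
```

>>> {"name": "servo_tool", "arguments": {
  "rows": [
    [[-0.15,0,0],0],
    [[-0.3,0,0],0],
    [[-0.45,0,0],0],
    [[-0.6,0,0],0],
    [[-0.75,0,0],0],
    [[-0.9,0,0],0],
    [[-1,0,0],0]
  ]
}}

```text
time: 4.48
tool_pos: [0.5695, 0.3248, 0.0633]
ee_rot: [3.14, -0.0, 1.507]
wrist_force: [0.9, 1.9, 1.8]
width: 0.0471
```

Run:
```python
from h import *
o=robot.get_obs();print(o['tool_pos'],o['wrist_force'])
s=snap('scene','sc4')
cv2.imwrite('pics/sc_4.png',cv2.resize(s['px'][205:395,250:510,::-1],None,fx=3,fy=3,interpolation=cv2.INTER_CUBIC))
```

```text
[0.56953199 0.32482767 0.06330235] [0.94295235 1.86115666 1.83942948]
```

View pics/sc_4.png

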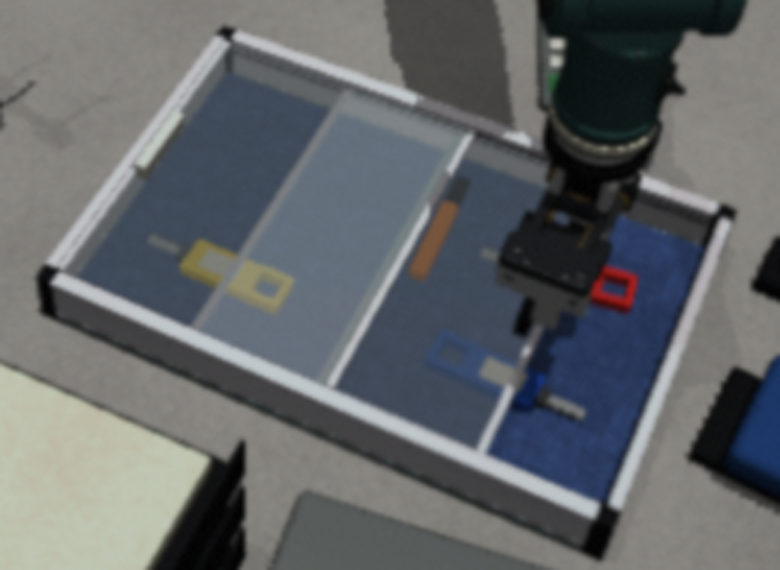

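>>> {"name": "servo_tool", "arguments": {
  "rows": [
    [[-0.2,0,0.02],0],
    [[-0.4,0,0.02],0],
    [[-0.6,0,0.02],0],
    [[-0.8,0,0.02],0],
    [[-1,0,0.02],0],
    [[-1,0,0.02],0]
  ]
}}

```text
time: 5.03
tool_pos: [0.5637, 0.2427, 0.0603]
ee_rot: [-3.141, 0.003, 1.505]
wrist_force: [-0.2, -0.2, 0.1]
width: 0.0473
```

>>> {"name": "servo_tool", "arguments": {
  "rows": [
    [[-0.06,0,0],0],
    [[-0.12,0,0],0],
    [[-0.18,0,0],0],
    [[-0.2,0,0],0],
    [[-0.2,0,0],0]
  ]
}}

```text
time: 5.45
tool_pos: [0.5628, 0.2304, 0.0604]
ee_rot: [-3.141, 0.001, 1.508]
wrist_force: [0.4, -0.5, 1.1]
width: 0.0469
```

>>> {"name": "servo_tool", "arguments": {
  "rows": [
    [[0.2,0,-0.3],0],
    [[0.4,0,-1],0],
    [[0.4,0,-1],0],
    [[0.4,0,-1],0],
    [[0.4,0,-1],0]
  ]
}}

```text
time: 5.87
tool_pos: [0.5657, 0.2632, 0.1419]
ee_rot: [3.139, -0.0, 1.509]
wrist_force: [-0.7, -0.7, -0.4]
width: 0.0471
```

Run:
```python
from h import *
o=robot.get_obs();print(o['tool_pos'],o['wrist_force'])
s=snap('scene','sc5');snap('wrist','w5')
cv2.imwrite('pics/sc_5.png',cv2.resize(s['px'][205:395,250:510,::-1],None,fx=3,fy=3,interpolation=cv2.INTER_CUBIC))
```

```text
[0.56569041 0.26321046 0.14192468] [-0.74668589 -0.73130389 -0.40667059]
```

View pics/sc_5.png

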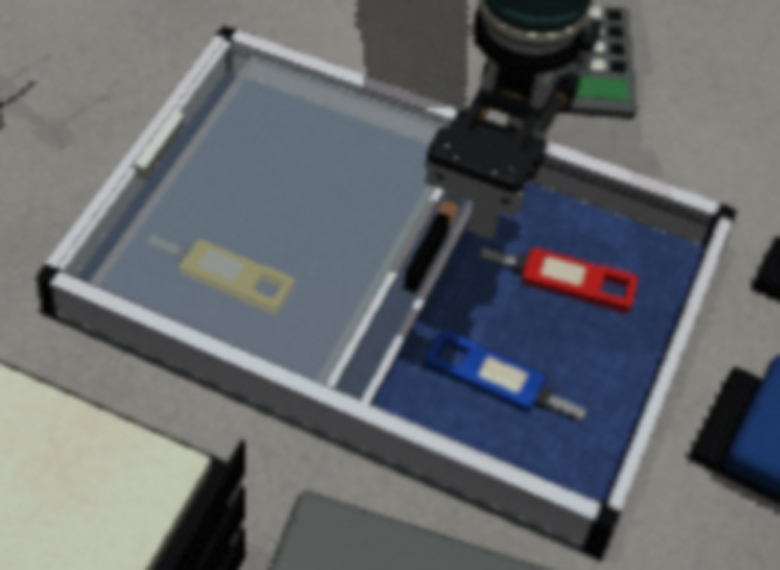

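View pics/w5.png

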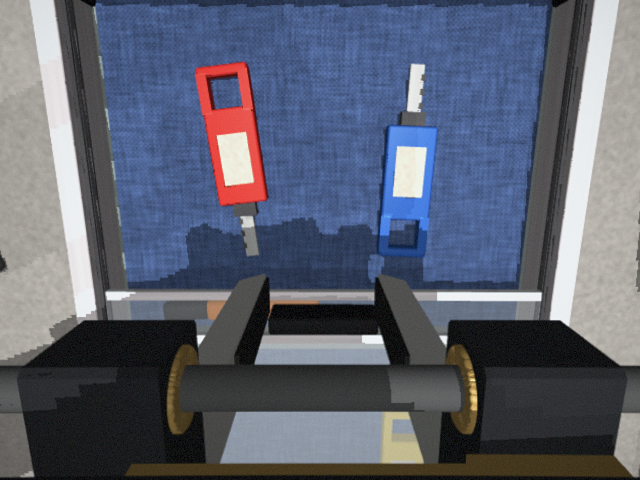

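Run:
```python
from h import *
w=load('w5')
cv2.imwrite('pics/w_5z.png',cv2.resize(w['px'][50:270,180:450,::-1],None,fx=2.7,fy=2.7,interpolation=cv2.INTER_CUBIC))
```

```text
(no output)
```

View pics/w_5z.png

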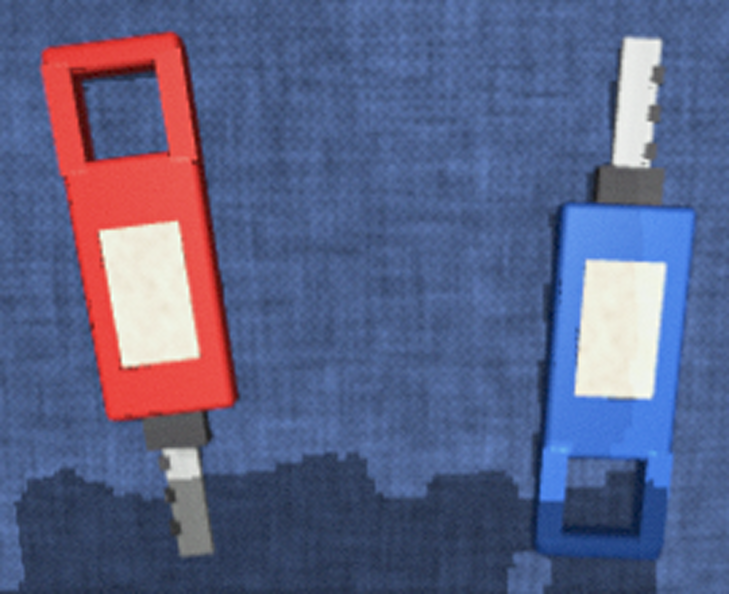

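```bash
cat >> h.py <<'E'
RNG={'red':[(0,8),(172,180)],'blue':[(106,122)],'yellow':[(18,34)],'green':[(45,80)]}
def wristkey(s,col,roi=None,smin=150,vmin=60,z=.024):
    """minAreaRect of key-colour blob projected to top plane; returns centre, long-axis angle, size, hole-side"""
    hsv=cv2.cvtColor(s['px'],cv2.COLOR_RGB2HSV);h=hsv[...,0]
    m=np.zeros(h.shape,bool)
    for lo,hi in RNG[col]: m|=(h>=lo)&(h<=hi)
    m&=(hsv[...,1]>smin)&(hsv[...,2]>vmin)
    if roi: 
        k=np.zeros_like(m);k[roi[1]:roi[3],roi[0]:roi[2]]=1;m&=k
    cs,_=cv2.findContours(m.astype(np.uint8),cv2.RETR_EXTERNAL,cv2.CHAIN_APPROX_NONE)
    c=max(cs,key=cv2.contourArea)[:,0]
    P=np.array([onz(s,p,z)[:2] for p in c])
    (cx,cy),(a,b),ang=cv2.minAreaRect((P*1000).astype(np.float32))
    if a<b: ang+=90;a,b=b,a
    return np.array([cx,cy])/1000,np.radians(ang),(a,b)
def goto(x,y,z,yaw):
    o=robot.get_obs();p=o['tool_pos'];yw=o['ee_rot'][2]
    d=np.array([x,y,z])-p;t=np.array([np.cos(yw),np.sin(yw)]);n=np.array([np.sin(yw),-np.cos(yw)])
    tn=-((yaw-yw+np.pi)%(2*np.pi)-np.pi)/(np.pi/2)
    return p.round(4),yw.round(3),'rows:',(np.array([d[:2]@t,d[:2]@n,-d[2]])/.08).round(3),'turn',round(tn,3)
E
python3 - <<'E'
from h import *
w=load('w5')
q=lambda u,v:(180+u/2.7,50+v/2.7)
for n,p in {'rTL':(45,60),'rTR':(180,38),'rBR':(235,398),'rBL':(108,412),'rlab':(150,294),'rhole':(122,112),'bTL':(560,207),'bTR':(693,210),'bBR':(660,545),'bBL':(538,543),'blab':(621,330),'bhole':(603,497)}.items(): print(n,onz(w,q(*p),.024)[:2].round(4))
print(wristkey(w,'red',(180,50,280,230)))
print(wristkey(w,'blue',(370,110,450,265),smin=190,vmin=80))
E
```

```text
rTL [0.4914 0.376 ]
rTR [0.5242 0.379 ]
rBR [0.5293 0.2921]
rBL [0.4962 0.2905]
rlab [0.5104 0.3196]
rhole [0.5084 0.3632]
bTL [0.6141 0.3344]
bTR [0.647  0.3316]
bBR [0.6385 0.246 ]
bBL [0.6062 0.2486]
blab [0.6289 0.3033]
bhole [0.6236 0.26  ]
(array([0.51008829, 0.3345697 ]), np.float64(1.6308585530863724), (90.857666015625, 35.115692138671875))
(array([0.63219489, 0.24513101]), np.float64(0.09768584733805612), (12.510722160339355, 4.845470428466797))
```

Run:
```python
from h import *
print(goto(.5108,.3238,.06,1.631)); print(goto(.5108,.3238,.015,1.631))
```

```text
(array([0.5641, 0.2621, 0.1387]), np.float64(1.508), 'rows:', array([ 0.728, -0.713,  0.983]), 'turn', np.float64(-0.078))
(array([0.5641, 0.2621, 0.1387]), np.float64(1.508), 'rows:', array([ 0.728, -0.713,  1.546]), 'turn', np.float64(-0.078))
```

>>> {"name": "servo_tool", "arguments": {
  "rows": [
    [[0.36,-0.36,0],-0.04],
    [[0.73,-0.71,0],-0.078],
    [[0.73,-0.71,0.5],-0.078],
    [[0.73,-0.71,0.9],-0.078],
    [[0.73,-0.71,0.9],-0.078],
    [[0.73,-0.71,0.9],-0.078],
    [[0.73,-0.71,0.9],-0.078]
  ],
  "grip": -0.3
}}

```text
time: 6.55
tool_pos: [0.5124, 0.3241, 0.0689]
ee_rot: [-3.141, 0.0, 1.63]
wrist_force: [0.4, -0.1, 0.5]
width: 0.061
```

Run:
```python
from h import *
s=snap('wrist','w6')
print(goto(.5108,.3238,.015,1.631)); print(robot.get_obs()['width'])
```

```text
(array([0.5134, 0.3246, 0.0704]), np.float64(1.629), 'rows:', array([-0.008, -0.032,  0.692]), 'turn', np.float64(-0.001))
0.06106190459763516
```

View pics/w6.png

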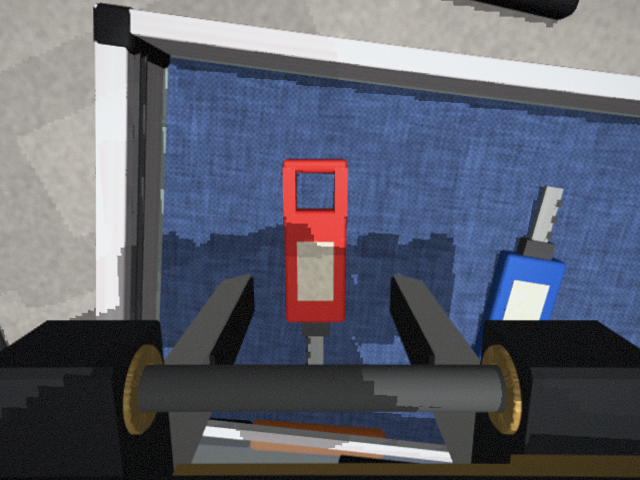

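>>> {"name": "servo_tool", "arguments": {
  "rows": [
    [[0,-0.03,0.3],0],
    [[0,-0.03,0.6],0],
    [[0,-0.03,0.68],0],
    [[0,-0.03,0.68],0],
    [[0,-0.03,0.68],0],
    [[0,-0.03,0.68],0]
  ]
}}

```text
time: 7.1
tool_pos: [0.5113, 0.3251, 0.0168]
ee_rot: [3.138, -0.002, 1.63]
wrist_force: [-0.0, 0.4, 0.6]
width: 0.0609
```

>>> {"name": "servo_tool", "arguments": {
  "rows": [
    [[0,0,0],0],
    [[0,0,0],0],
    [[0,0,0],0],
    [[0,0,0],0],
    [[0,0,0],0],
    [[0,0,0],0]
  ],
  "grip": 1
}}

```text
time: 7.6
tool_pos: [0.5097, 0.3246, 0.0147]
ee_rot: [3.141, -0.0, 1.631]
wrist_force: [0.2, 0.5, 1.8]
width: 0.0334
```

Run:
```python
from h import *
s=snap('wrist','w7')
print(goto(.5108,.3238,.015,1.631)); print(robot.get_obs()['width'])
```

```text
(array([0.5097, 0.3246, 0.0146]), np.float64(1.631), 'rows:', array([-0.01 ,  0.013, -0.005]), 'turn', np.float64(-0.0))
0.03369024797258764
```

View pics/w7.png

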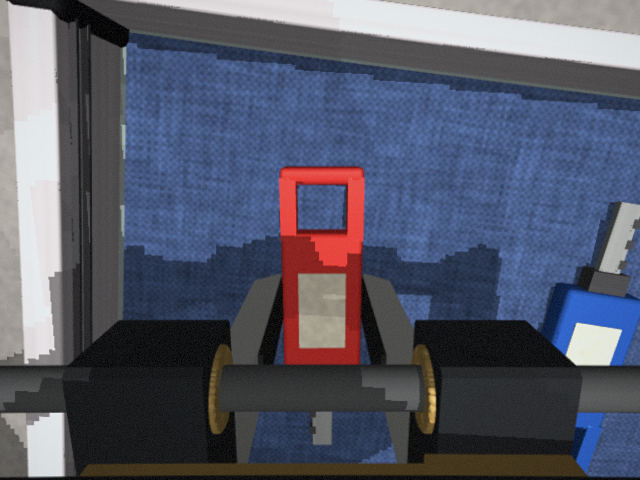

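```bash
cat >> h.py <<'E'
def plan(wps,start=None):
    """list of waypoints (x,y,z,yaw), each printed as one call's final row"""
    o=robot.get_obs();cur=[*o['tool_pos'],o['ee_rot'][2]] if start is None else start
    for w in wps:
        d=np.array(w[:3])-np.array(cur[:3]);yw=cur[3]
        t=np.array([np.cos(yw),np.sin(yw)]);n=np.array([np.sin(yw),-np.cos(yw)])
        v=(np.array([d[:2]@t,d[:2]@n,-d[2]])/.08).round(2);tn=round(-((w[3]-yw+np.pi)%(2*np.pi)-np.pi)/(np.pi/2),3)
        nr=max(np.linalg.norm(d)/.0417,abs(tn)*90/7.16)
        print(w,'->',v.tolist(),tn,'rows>=%.1f'%nr,'BAD' if abs(v).max()>1 or abs(tn)>1 else '');cur=w
E
python3 - <<'E'
from h import *
w=load('w7');o=robot.get_obs()
P=onz(w,(322,207),.024)[:2]-o['tool_pos'][:2];a=o['ee_rot'][2];print('hole in tool',P@[np.cos(a),np.sin(a)],P@[np.sin(a),-np.cos(a)])
x,y,z,a=.5097,.3246,.0147,1.631
plan([(x,y,.09,a),(x,y,.17,a),(.50,.29,.245,1.6),(.49,.22,.26,1.2),(.475,.145,.26,.7),(.46,.07,.26,.2),(.45,-.008,.26,-.2),(.44,-.085,.26,-.385),(.43,-.163,.26,-.385),(.425,-.241,.26,-.385)],(x,y,z,a))
E
```

```text
hole in tool 0.0404281866391002 0.0009533223413178613
(0.5097, 0.3246, 0.09, 1.631) -> [0.0, 0.0, -0.94] -0.0 rows>=1.8 
(0.5097, 0.3246, 0.17, 1.631) -> [0.0, 0.0, -1.0] -0.0 rows>=1.9 
(0.5, 0.29, 0.245, 1.6) -> [-0.42, -0.15, -0.94] 0.02 rows>=2.0 
(0.49, 0.22, 0.26, 1.2) -> [-0.87, -0.15, -0.19] 0.255 rows>=3.2 
(0.475, 0.145, 0.26, 0.7) -> [-0.94, 0.16, -0.0] 0.318 rows>=4.0 
(0.46, 0.07, 0.26, 0.2) -> [-0.75, 0.6, -0.0] 0.318 rows>=4.0 
(0.45, -0.008, 0.26, -0.2) -> [-0.32, 0.93, -0.0] 0.255 rows>=3.2 
(0.44, -0.085, 0.26, -0.385) -> [0.07, 0.97, -0.0] 0.118 rows>=1.9 
(0.43, -0.163, 0.26, -0.385) -> [0.25, 0.95, -0.0] -0.0 rows>=1.9 
(0.425, -0.241, 0.26, -0.385) -> [0.31, 0.93, -0.0] -0.0 rows>=1.9
```

>>> {"name": "servo_tool", "arguments": {
  "rows": [
    [[0,0,-0.2],0],
    [[0,0,-0.5],0],
    [[0,0,-0.8],0],
    [[0,0,-0.94],0]
  ]
}}

```text
time: 7.98
tool_pos: [0.5109, 0.3252, 0.0926]
ee_rot: [3.137, -0.002, 1.631]
wrist_force: [0.9, 0.4, 0.3]
width: 0.0333
```

>>> {"name": "servo_tool", "arguments": {
  "rows": [
    [[0,0,-0.3],0],
    [[0,0,-0.65],0],
    [[0,0,-1],0]
  ]
}}

```text
time: 8.23
tool_pos: [0.5089, 0.3241, 0.1691]
ee_rot: [-3.139, 0.001, 1.631]
wrist_force: [0.7, -0.4, -0.4]
width: 0.0336
```

>>> {"name": "servo_tool", "arguments": {
  "rows": [
    [[-0.1,-0.05,-0.35],0],
    [[-0.25,-0.1,-0.7],0.01],
    [[-0.42,-0.15,-0.94],0.02]
  ]
}}

```text
time: 8.48
tool_pos: [0.4999, 0.2905, 0.247]
ee_rot: [3.139, -0.001, 1.599]
wrist_force: [0.7, -0.7, 0.6]
width: 0.0334
```

>>> {"name": "servo_tool", "arguments": {
  "rows": [
    [[-0.2,-0.04,-0.06],0.05],
    [[-0.4,-0.08,-0.12],0.12],
    [[-0.65,-0.11,-0.19],0.19],
    [[-0.87,-0.15,-0.19],0.255]
  ]
}}

```text
time: 8.82
tool_pos: [0.4898, 0.2195, 0.2606]
ee_rot: [3.14, -0.001, 1.193]
wrist_force: [-0.3, 0.5, -1.4]
width: 0.034
```

>>> {"name": "servo_tool", "arguments": {
  "rows": [
    [[-0.23,0.04,0],0.08],
    [[-0.47,0.08,0],0.16],
    [[-0.7,0.12,0],0.24],
    [[-0.94,0.16,0],0.318]
  ]
}}

```text
time: 9.15
tool_pos: [0.4738, 0.1448, 0.2591]
ee_rot: [-3.141, 0.001, 0.693]
wrist_force: [0.5, -0.5, -1.0]
width: 0.0334
```

>>> {"name": "servo_tool", "arguments": {
  "rows": [
    [[-0.19,0.15,0],0.08],
    [[-0.38,0.3,0],0.16],
    [[-0.56,0.45,0],0.24],
    [[-0.75,0.6,0],0.318]
  ]
}}

```text
time: 9.48
tool_pos: [0.4587, 0.0694, 0.2592]
ee_rot: [-3.142, 0.001, 0.193]
wrist_force: [0.8, -0.3, -0.8]
width: 0.0335
```

>>> {"name": "servo_tool", "arguments": {
  "rows": [
    [[-0.08,0.23,0],0.06],
    [[-0.16,0.46,0],0.13],
    [[-0.24,0.7,0],0.19],
    [[-0.32,0.93,0],0.255],
    [[-0.32,0.93,0],0.255]
  ]
}}

```text
time: 9.9
tool_pos: [0.4483, -0.0104, 0.2592]
ee_rot: [3.14, 0.001, -0.208]
wrist_force: [0.8, -0.1, -1.4]
width: 0.0339
```

Run:
```python
from h import *
s=snap('scene','sc8');print(robot.get_obs()['width'])
plan([(.44,-.085,.26,-.385),(.43,-.163,.26,-.385),(.425,-.241,.26,-.385)])
```

```text
0.0337747473840635
(0.44, -0.085, 0.26, -0.385) -> [0.09, 0.95, -0.01] 0.116 rows>=1.8 
(0.43, -0.163, 0.26, -0.385) -> [0.25, 0.95, -0.0] -0.0 rows>=1.9 
(0.425, -0.241, 0.26, -0.385) -> [0.31, 0.93, -0.0] -0.0 rows>=1.9
```

View pics/sc8.png

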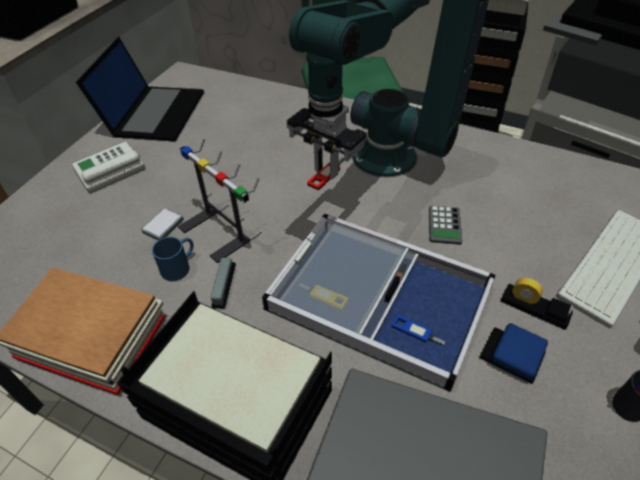

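>>> {"name": "servo_tool", "arguments": {
  "rows": [
    [[0.02,0.3,0],0.04],
    [[0.05,0.6,0],0.08],
    [[0.09,0.95,0],0.116]
  ]
}}

```text
time: 10.2
tool_pos: [0.4407, -0.0829, 0.2596]
ee_rot: [-3.141, 0.0, -0.381]
wrist_force: [0.5, -0.1, -0.9]
width: 0.0336
```

>>> {"name": "servo_tool", "arguments": {
  "rows": [
    [[0.1,0.3,0],0],
    [[0.15,0.6,0],0],
    [[0.25,0.95,0],0]
  ]
}}

```text
time: 10.45
tool_pos: [0.4309, -0.1612, 0.2596]
ee_rot: [-3.14, 0.0, -0.379]
wrist_force: [0.6, -0.4, -0.8]
width: 0.0337
```

>>> {"name": "servo_tool", "arguments": {
  "rows": [
    [[0.1,0.3,0],0],
    [[0.15,0.6,0],0],
    [[0.2,0.93,0],0],
    [[0.2,0.93,0],0],
    [[0.2,0.93,0],0],
    [[0.2,0.93,0],0],
    [[0.2,0.93,0],0]
  ]
}}

```text
time: 11.03
tool_pos: [0.4183, -0.2354, 0.2598]
ee_rot: [-3.141, -0.0, -0.381]
wrist_force: [-0.1, -0.7, -0.4]
width: 0.0334
```

Run:
```python
from h import *
s=snap('scene','sc9');d=snap('side','sd9');w=snap('wrist','w9');o=robot.get_obs();print(o['tool_pos'],o['ee_rot'],o['width'])
cv2.imwrite('pics/c9s.png',cv2.resize(s['px'][130:250,170:310,::-1],None,fx=5,fy=5,interpolation=cv2.INTER_CUBIC))
cv2.imwrite('pics/c9d.png',cv2.resize(d['px'][220:360,310:450,::-1],None,fx=4.2,fy=4.2,interpolation=cv2.INTER_CUBIC))
```

```text
[ 0.41819161 -0.23559444  0.26003507] [-3.14136570e+00 -3.78494435e-04 -3.81226699e-01] 0.03357586578006154
```

View pics/c9s.png

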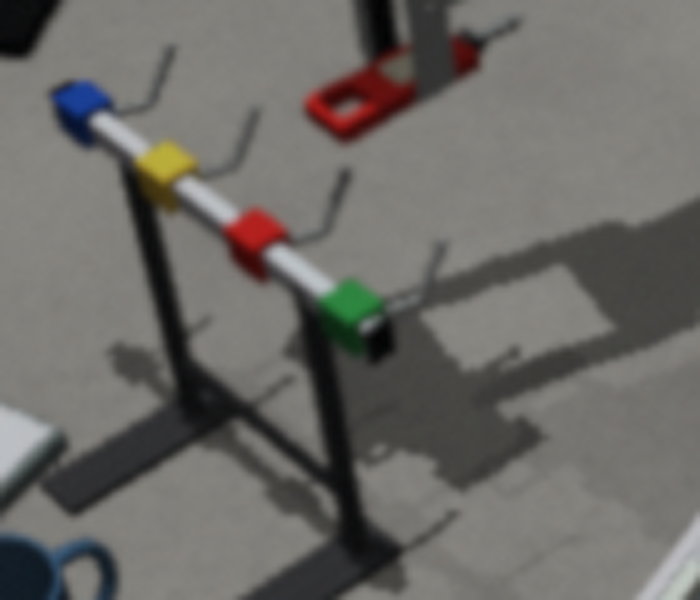

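View pics/c9d.png

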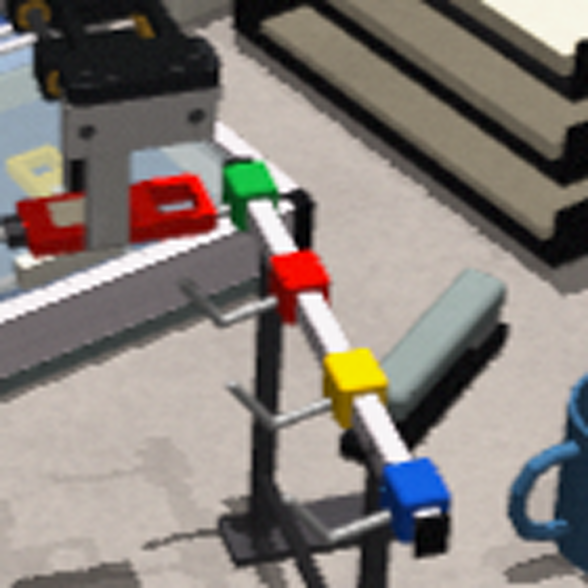

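View pics/w9.png

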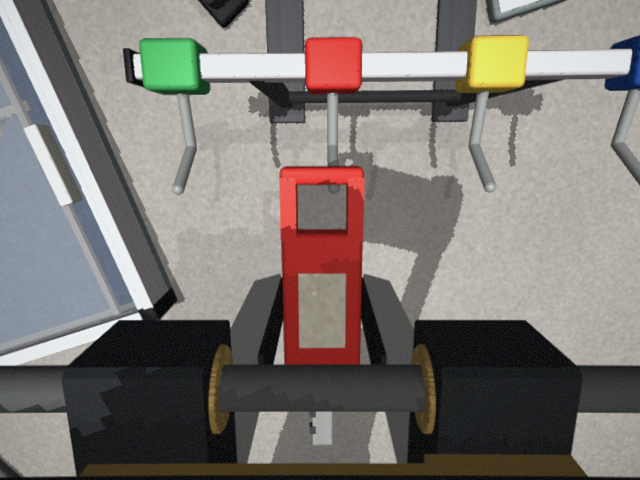

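Run:
```python
from h import *
w=load('w9');o=robot.get_obs();p=o['tool_pos']
for n,uv,z in [('gtip',(178,188),.22),('rtip',(333,187),.22),('ytip',(490,186),.22),('gseat',(192,147),.193),('yseat',(475,147),.193),('hole',(322,207),p[2]+.0093)]:
    P=onz(w,uv,z)[:2];print(n,P.round(4))
    a=-.3854;q=P-p[:2];print('   in tool', (q@[np.cos(a),np.sin(a)]).round(4),(q@[np.sin(a),-np.cos(a)]).round(4))
rgb=w['px'];cv2.imwrite('pics/c9w.png',cv2.resize(rgb[30:240,130:520,::-1],None,fx=2,fy=2,interpolation=cv2.INTER_CUBIC))
```

```text
gtip [ 0.4865 -0.1836]
   in tool 0.0437 -0.0739
rtip [ 0.4575 -0.2577]
   in tool 0.0447 0.0057
ytip [ 0.428  -0.3324]
   in tool 0.0455 0.086
gseat [ 0.5049 -0.1916]
   in tool 0.0638 -0.0734
yseat [ 0.4456 -0.3397]
   in tool 0.0645 0.0861
hole [ 0.4571 -0.2514]
   in tool 0.042 0.0
```

View pics/c9w.png

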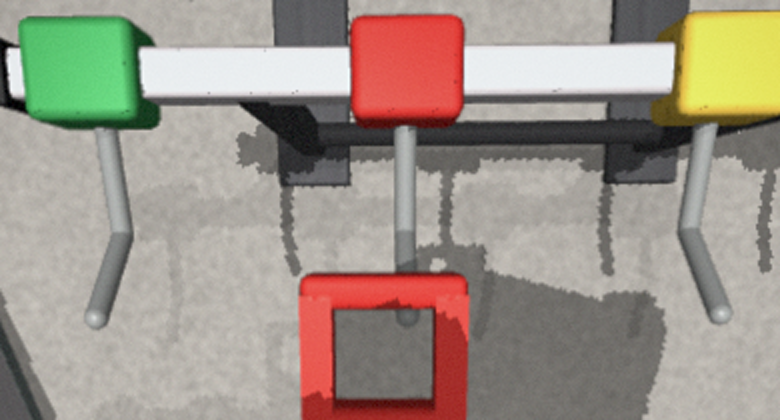

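>>> {"name": "servo_tool", "arguments": {
  "rows": [
    [[0.03,0.07,0],0],
    [[0.03,0.07,0],0],
    [[0.03,0.07,0.15],0],
    [[0.03,0.07,0.3],0],
    [[0.03,0.07,0.4],0],
    [[0.03,0.07,0.46],0],
    [[0.03,0.07,0.46],0],
    [[0.03,0.07,0.46],0]
  ]
}}

```text
time: 11.85
tool_pos: [0.4177, -0.2425, 0.2224]
ee_rot: [-3.141, 0.001, -0.383]
wrist_force: [-0.0, 0.6, 0.7]
width: 0.0335
```

Run:
```python
from h import *
s=snap('scene','sc10');d=snap('side','sd10');w=snap('wrist','w10');o=robot.get_obs();print(o['tool_pos'],o['ee_rot'],o['width'],o['wrist_force'])
cv2.imwrite('pics/c10.png',np.hstack([cv2.resize(s['px'][130:230,190:290,::-1],None,fx=4,fy=4,interpolation=cv2.INTER_CUBIC),cv2.resize(d['px'][220:320,320:420,::-1],None,fx=4,fy=4,interpolation=cv2.INTER_CUBIC)]))
```

```text
[ 0.41821657 -0.24290756  0.22375351] [ 3.14131090e+00 -1.31315868e-03 -3.83292442e-01] 0.03373027414448672 [ 0.45213875 -0.39441803 -0.59262502]
```

View pics/c10.png

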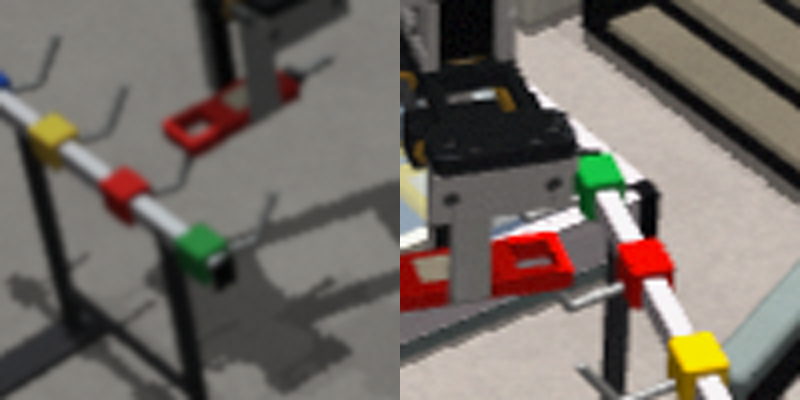

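View pics/w10.png

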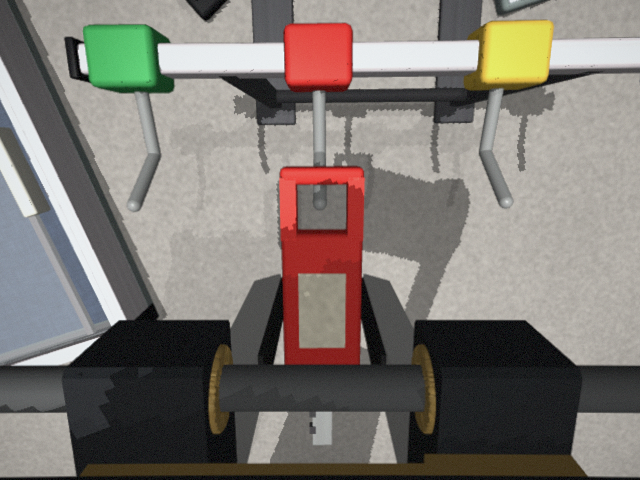

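>>> {"name": "servo_tool", "arguments": {
  "rows": [
    [[0,0,0.05],0],
    [[0.02,0,0.1],0],
    [[0.05,0,0.14],0],
    [[0.08,0,0.18],0],
    [[0.11,0,0.22],0],
    [[0.13,0,0.25],0],
    [[0.13,0,0.25],0],
    [[0.13,0,0.25],0]
  ]
}}

```text
time: 12.67
tool_pos: [0.4276, -0.2465, 0.2027]
ee_rot: [-3.141, 0.001, -0.383]
wrist_force: [0.4, -0.2, -1.0]
width: 0.0334
```

Run:
```python
from h import *
s=snap('scene','sc11');d=snap('side','sd11');w=snap('wrist','w11');o=robot.get_obs();print(o['tool_pos'],o['ee_rot'],o['width'],o['wrist_force'])
cv2.imwrite('pics/c11.png',np.hstack([cv2.resize(s['px'][130:230,190:290,::-1],None,fx=4,fy=4,interpolation=cv2.INTER_CUBIC),cv2.resize(d['px'][220:320,320:420,::-1],None,fx=4,fy=4,interpolation=cv2.INTER_CUBIC)]))
```

```text
[ 0.42767866 -0.2466557   0.20333753] [ 3.14149497e+00 -5.02660978e-04 -3.83304858e-01] 0.033419403134158615 [-1.08728205 -0.1112447  -0.43940957]
```

View pics/c11.png

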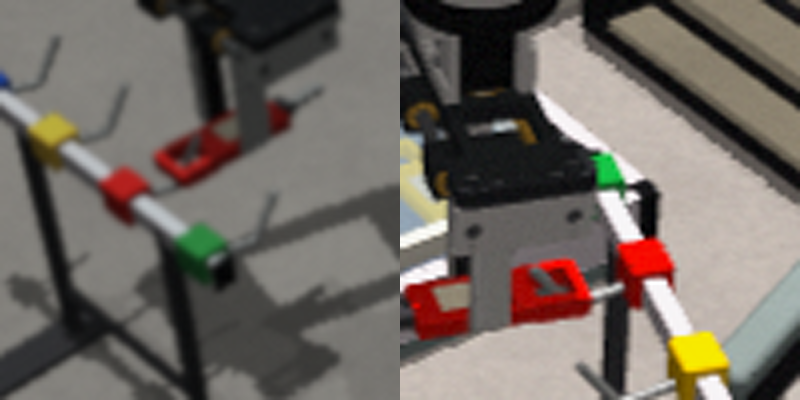

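View pics/w11.png

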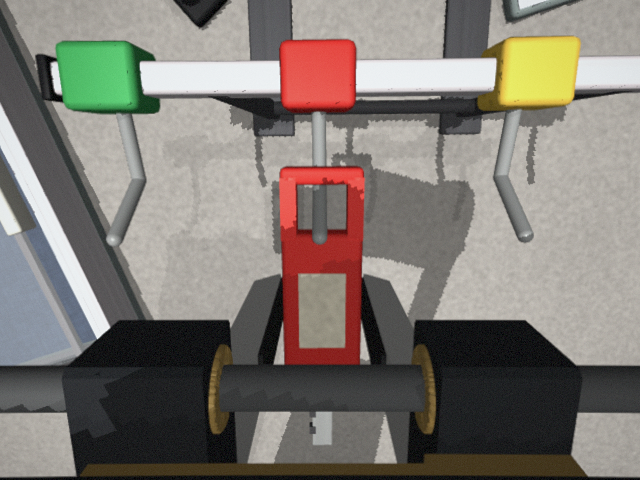

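>>> {"name": "servo_tool", "arguments": {
  "rows": [
    [[0,0,0],0],
    [[0,0,0],0],
    [[0,0,0],0],
    [[0,0,0],0],
    [[0,0,0],0],
    [[0,0,0],0],
    [[0,0,0],0],
    [[0,0,0],0]
  ],
  "grip": -0.3
}}

```text
time: 13.48
tool_pos: [0.4276, -0.2466, 0.2031]
ee_rot: [3.142, -0.0, -0.383]
wrist_force: [-0.1, 0.4, 0.1]
width: 0.061
```

Run:
```python
from h import *
s=snap('scene','sc12');d=snap('side','sd12');w=snap('wrist','w12');o=robot.get_obs();print(o['tool_pos'],o['ee_rot'],o['width'],o['wrist_force'])
cv2.imwrite('pics/c12.png',np.hstack([cv2.resize(s['px'][130:230,190:290,::-1],None,fx=4,fy=4,interpolation=cv2.INTER_CUBIC),cv2.resize(d['px'][240:340,320:420,::-1],None,fx=4,fy=4,interpolation=cv2.INTER_CUBIC)]))
```

```text
[ 0.42760584 -0.24657411  0.20309014] [-3.14156204e+00 -8.30248303e-05 -3.83286924e-01] 0.06091041307974387 [ 0.61402293 -0.34693044  0.534209  ]
```

View pics/c12.png

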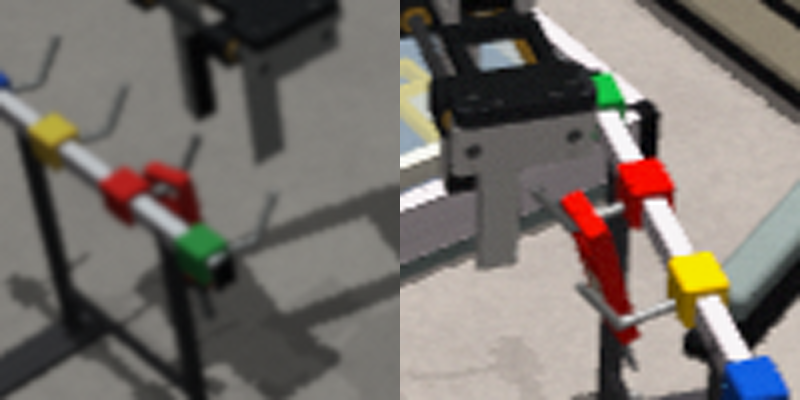

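View pics/w12.png

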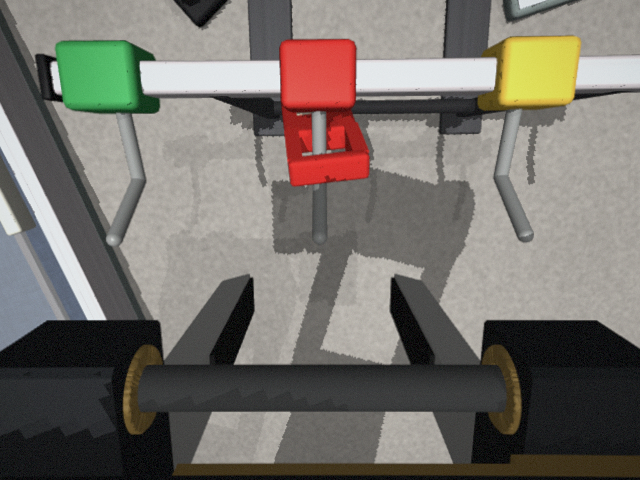

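Run:
```python
from h import *
plan([(.388,-.23,.215,-.383),(.40,-.16,.25,-.38),(.43,-.09,.26,-.2),(.44,-.012,.26,.2),(.46,.065,.26,.7),(.50,.13,.24,1.1),(.55,.18,.20,1.4),(.605,.225,.16,1.479)])
```

```text
(0.388, -0.23, 0.215, -0.383) -> [-0.54, -0.01, -0.15] -0.0 rows>=1.1 
(0.4, -0.16, 0.25, -0.38) -> [-0.19, -0.87, -0.44] -0.002 rows>=1.9 
(0.43, -0.09, 0.26, -0.2) -> [0.02, -0.95, -0.13] -0.115 rows>=1.8 
(0.44, -0.012, 0.26, 0.2) -> [-0.07, -0.98, -0.0] -0.255 rows>=3.2 
(0.46, 0.065, 0.26, 0.7) -> [0.44, -0.89, -0.0] -0.318 rows>=4.0 
(0.5, 0.13, 0.24, 1.1) -> [0.91, -0.3, 0.25] -0.255 rows>=3.2 
(0.55, 0.18, 0.2, 1.4) -> [0.84, 0.27, 0.5] -0.191 rows>=2.4 
(0.605, 0.225, 0.16, 1.479) -> [0.67, 0.58, 0.5] -0.05 rows>=2.0
```

>>> {"name": "servo_tool", "arguments": {
  "rows": [
    [[-0.3,0,-0.05],0],
    [[-0.54,0,-0.15],0],
    [[-0.54,0,-0.15],0]
  ]
}}

```text
time: 13.88
tool_pos: [0.3863, -0.23, 0.2169]
ee_rot: [3.141, -0.002, -0.384]
wrist_force: [0.9, -0.4, 0.3]
width: 0.0614
```

>>> {"name": "servo_tool", "arguments": {
  "rows": [
    [[-0.19,-0.2,-0.44],0],
    [[-0.19,-0.5,-0.44],0],
    [[-0.19,-0.87,-0.44],0]
  ]
}}

```text
time: 14.13
tool_pos: [0.4006, -0.161, 0.2527]
ee_rot: [3.141, -0.006, -0.387]
wrist_force: [-0.2, 0.1, -0.8]
width: 0.0611
```

>>> {"name": "servo_tool", "arguments": {
  "rows": [
    [[0,-0.4,-0.13],-0.05],
    [[0.02,-0.95,-0.13],-0.115]
  ]
}}

```text
time: 14.3
tool_pos: [0.4296, -0.0926, 0.2625]
ee_rot: [3.14, -0.004, -0.202]
wrist_force: [1.3, -1.3, 0.9]
width: 0.0612
```

>>> {"name": "servo_tool", "arguments": {
  "rows": [
    [[-0.02,-0.25,0],-0.06],
    [[-0.04,-0.5,0],-0.13],
    [[-0.06,-0.75,0],-0.19],
    [[-0.07,-0.98,0],-0.255]
  ]
}}

```text
time: 14.63
tool_pos: [0.4394, -0.0131, 0.2606]
ee_rot: [-3.142, -0.001, 0.204]
wrist_force: [0.5, 0.7, -0.1]
width: 0.061
```

>>> {"name": "servo_tool", "arguments": {
  "rows": [
    [[0.11,-0.22,0],-0.08],
    [[0.22,-0.45,0],-0.16],
    [[0.33,-0.67,0],-0.24],
    [[0.44,-0.89,0],-0.318]
  ]
}}

```text
time: 14.97
tool_pos: [0.46, 0.0634, 0.2605]
ee_rot: [3.141, -0.001, 0.704]
wrist_force: [-0.2, -0.4, 0.4]
width: 0.0611
```

>>> {"name": "servo_tool", "arguments": {
  "rows": [
    [[0.23,-0.07,0.06],-0.06],
    [[0.46,-0.15,0.12],-0.13],
    [[0.69,-0.22,0.18],-0.19],
    [[0.91,-0.3,0.25],-0.255]
  ]
}}

```text
time: 15.3
tool_pos: [0.5008, 0.1285, 0.2403]
ee_rot: [3.141, -0.001, 1.103]
wrist_force: [0.7, -0.3, -0.0]
width: 0.0612
```

>>> {"name": "servo_tool", "arguments": {
  "rows": [
    [[0.28,0.09,0.16],-0.06],
    [[0.56,0.18,0.33],-0.13],
    [[0.84,0.27,0.5],-0.191]
  ]
}}

```text
time: 15.55
tool_pos: [0.5508, 0.1786, 0.2]
ee_rot: [3.14, -0.001, 1.403]
wrist_force: [1.1, -0.1, 1.4]
width: 0.0613
```

>>> {"name": "servo_tool", "arguments": {
  "rows": [
    [[0.3,0.3,0.25],-0.03],
    [[0.67,0.58,0.4],-0.05],
    [[0.67,0.58,0.4],-0.05],
    [[0.67,0.58,0.4],-0.05],
    [[0.67,0.58,0.4],-0.05]
  ]
}}

```text
time: 15.97
tool_pos: [0.6045, 0.2222, 0.1683]
ee_rot: [-3.141, 0.0, 1.477]
wrist_force: [0.7, 0.0, -0.2]
width: 0.061
```

Run:
```python
from h import *
w=snap('wrist','w13');s=snap('scene','sc13');
plan([(.6275,.3012,.07,1.479)])
```

```text
(0.6275, 0.3012, 0.07, 1.479) -> [1.02, 0.19, 1.26] -0.002 rows>=3.1 BAD
```

View pics/w13.png

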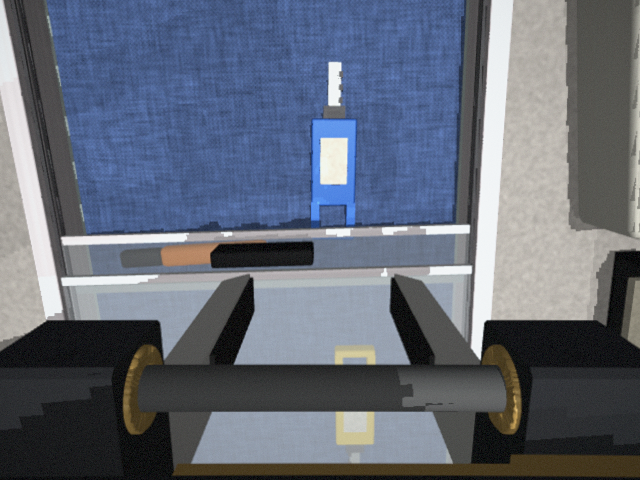

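View pics/sc13.png

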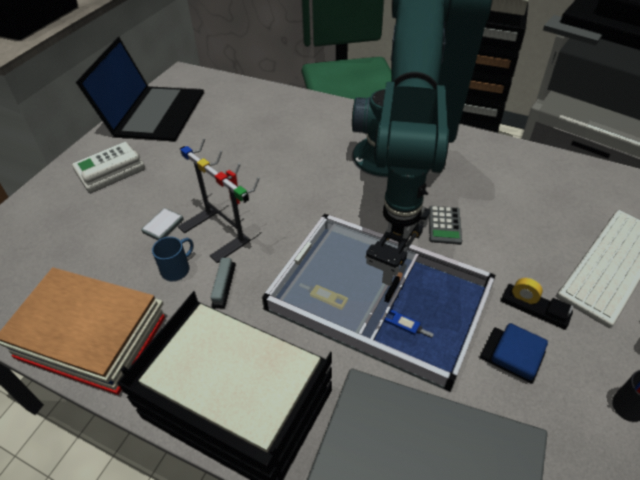

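Run:
```python
from h import *
w=load('w13')
for n,uv in {'lowL':(313,121),'lowR':(355,121),'lab':(334,161),'labT':(335,138),'labB':(333,185),'shoulderL':(312,203),'shR':(355,203)}.items(): print(n,onz(w,uv,.024)[:2].round(4))
cv2.imwrite('pics/w13z.png',cv2.resize(w['px'][50:280,260:410,::-1],None,fx=2.6,fy=2.6,interpolation=cv2.INTER_CUBIC))
s=load('scene0');e=load('sc13')
cv2.imwrite('pics/c13.png',np.hstack([cv2.resize(load('sc5')['px'][280:350,370:460,::-1],None,fx=4,fy=4),cv2.resize(e['px'][280:350,370:460,::-1],None,fx=4,fy=4)]))
```

```text
lowL [0.6066 0.302 ]
lowR [0.6372 0.2991]
lab [0.6194 0.2719]
labT [0.6216 0.2885]
labB [0.6171 0.2542]
shoulderL [0.5999 0.242 ]
shR [0.6327 0.2389]
```

View pics/w13z.png

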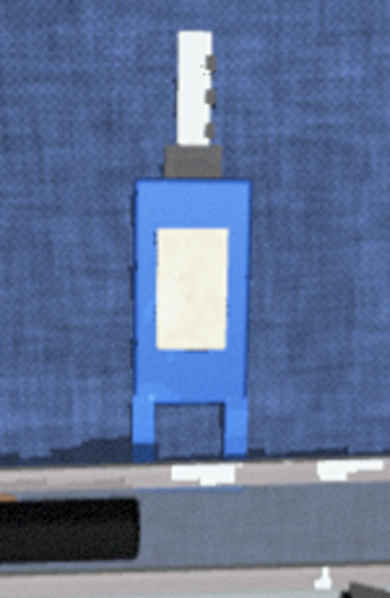

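View pics/c13.png

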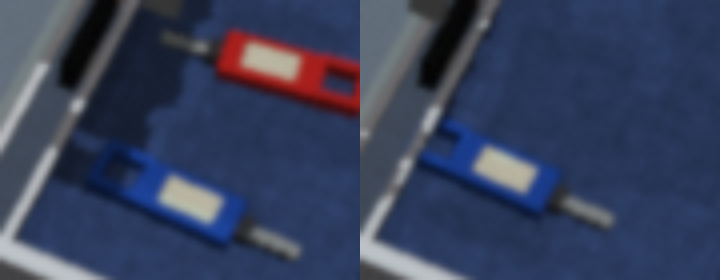

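Run:
```python
from h import *
plan([(.619,.269,.095,1.478),(.619,.269,.015,1.478)])
```

```text
(0.619, 0.269, 0.095, 1.478) -> [0.61, 0.12, 0.95] -0.001 rows>=2.2 
(0.619, 0.269, 0.015, 1.478) -> [0.0, 0.0, 1.0] -0.0 rows>=1.9
```

>>> {"name": "servo_tool", "arguments": {
  "rows": [
    [[0.3,0.06,0.2],0],
    [[0.61,0.12,0.4],0],
    [[0.61,0.12,0.7],0],
    [[0.61,0.12,0.95],0],
    [[0.61,0.12,0.95],0],
    [[0.61,0.12,0.95],0],
    [[0.61,0.12,0.95],0]
  ]
}}

```text
time: 16.65
tool_pos: [0.6194, 0.2696, 0.0959]
ee_rot: [3.137, -0.002, 1.476]
wrist_force: [1.2, 0.3, -0.1]
width: 0.061
```

Run:
```python
from h import *
w=snap('wrist','w14')
plan([(.619,.269,.015,1.478)])
```

```text
(0.619, 0.269, 0.015, 1.478) -> [-0.01, -0.01, 1.02] -0.001 rows>=1.9 BAD
```

View pics/w14.png

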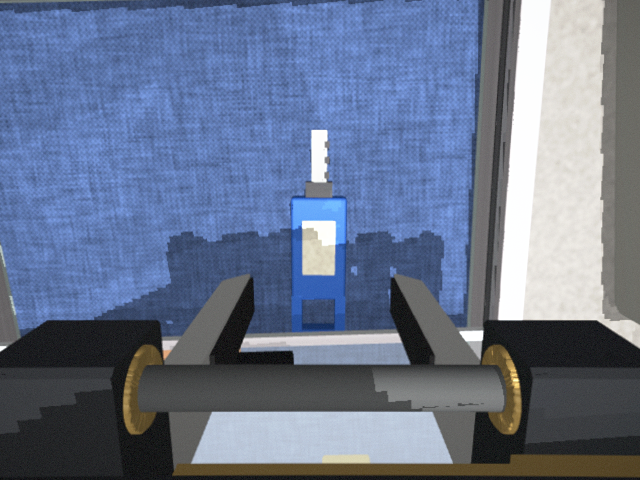

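>>> {"name": "servo_tool", "arguments": {
  "rows": [
    [[0,0,0.3],0],
    [[0,0,0.6],0],
    [[0,0,0.85],0],
    [[0,0,1],0],
    [[0,0,1],0],
    [[0,0,1],0],
    [[0,0,1],0]
  ]
}}

```text
time: 17.28
tool_pos: [0.6197, 0.27, 0.0147]
ee_rot: [3.139, -0.001, 1.476]
wrist_force: [0.9, -0.6, 0.4]
width: 0.0612
```

>>> {"name": "servo_tool", "arguments": {
  "rows": [
    [[0,0,0],0],
    [[0,0,0],0],
    [[0,0,0],0],
    [[0,0,0],0],
    [[0,0,0],0],
    [[0,0,0],0]
  ],
  "grip": 1
}}

```text
time: 17.78
tool_pos: [0.6185, 0.2698, 0.0129]
ee_rot: [3.141, -0.0, 1.477]
wrist_force: [-0.9, -0.2, 0.8]
width: 0.0335
```

>>> {"name": "servo_tool", "arguments": {
  "rows": [
    [[0,0,-0.06],0],
    [[0.1,0,-0.06],0],
    [[0.3,0,-0.06],0],
    [[0.5,0,-0.06],0],
    [[0.6,0,-0.06],0],
    [[0.6,0,-0.06],0],
    [[0.6,0,-0.06],0]
  ]
}}

```text
time: 18.37
tool_pos: [0.6227, 0.3185, 0.0171]
ee_rot: [-3.141, 0.001, 1.478]
wrist_force: [-0.1, -0.6, -0.0]
width: 0.0334
```

Run:
```python
from h import *
w=snap('wrist','w15')
print(robot.get_obs()['width']);plan([(.619,.269,.015,1.478)])
```

```text
0.033642523820366345
(0.619, 0.269, 0.015, 1.478) -> [-0.61, 0.01, 0.03] -0.0 rows>=1.2
```

View pics/w15.png

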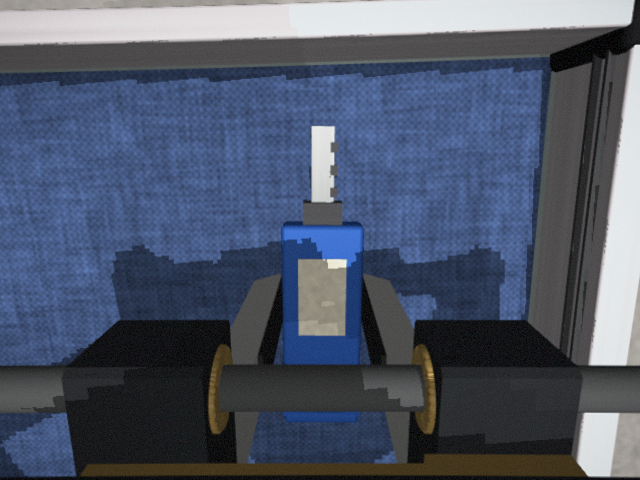

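Run:
```python
from h import *
w=load('w15');o=robot.get_obs();p=o['tool_pos'];a=o['ee_rot'][2]
for n,uv in {'lowL':(284,226),'lowR':(361,226),'lab':(322,297),'blade':(322,126)}.items():
    P=onz(w,uv,p[2]+.011)[:2]-p[:2];print(n,(P@[np.cos(a),np.sin(a)]).round(4),(P@[np.sin(a),-np.cos(a)]).round(4))
w=load('w7')
for n,uv in {'lab':(322,311)}.items():
    P=onz(w,uv,.024)[:2]-np.array([.5097,.3246]);a=1.631;print('red',n,(P@[np.cos(a),np.sin(a)]).round(4),(P@[np.sin(a),-np.cos(a)]).round(4))
x,y,z,a=.6227,.3185,.017,1.477
plan([(x,y,.095,a),(x,y,.17,a),(.60,.27,.23,1.477),(.55,.215,.26,1.6),(.50,.16,.265,1.8),(.46,.095,.27,2.05),(.43,.025,.27,2.3),(.41,-.05,.27,2.5),(.395,-.126,.27,2.6),(.38,-.2,.27,2.7),(.37,-.276,.27,2.757),(.36,-.35,.27,2.757)],(x,y,z,a))
```

```text
lowL 0.0338 -0.0144
lowR 0.0338 0.0166
lab 0.0035 0.0009
blade 0.0726 0.0008
red lab -0.0044 0.001
(0.6227, 0.3185, 0.095, 1.477) -> [0.0, 0.0, -0.98] -0.0 rows>=1.9 
(0.6227, 0.3185, 0.17, 1.477) -> [0.0, 0.0, -0.94] -0.0 rows>=1.8 
(0.6, 0.27, 0.23, 1.477) -> [-0.63, -0.23, -0.75] -0.0 rows>=1.9 
(0.55, 0.215, 0.26, 1.6) -> [-0.74, -0.56, -0.38] -0.078 rows>=1.9 
(0.5, 0.16, 0.265, 1.8) -> [-0.67, -0.64, -0.06] -0.127 rows>=1.8 
(0.46, 0.095, 0.27, 2.05) -> [-0.68, -0.67, -0.06] -0.159 rows>=2.0 
(0.43, 0.025, 0.27, 2.3) -> [-0.6, -0.74, -0.0] -0.159 rows>=2.0 
(0.41, -0.05, 0.27, 2.5) -> [-0.53, -0.81, -0.0] -0.127 rows>=1.9 
(0.395, -0.126, 0.27, 2.6) -> [-0.42, -0.87, -0.0] -0.064 rows>=1.9 
(0.38, -0.2, 0.27, 2.7) -> [-0.32, -0.89, -0.0] -0.064 rows>=1.8 
(0.37, -0.276, 0.27, 2.757) -> [-0.29, -0.91, -0.0] -0.036 rows>=1.8 
(0.36, -0.35, 0.27, 2.757) -> [-0.23, -0.9, -0.0] -0.0 rows>=1.8
```

>>> {"name": "servo_tool", "arguments": {
  "rows": [
    [[0,0,-0.3],0],
    [[0,0,-0.6],0],
    [[0,0,-0.98],0]
  ]
}}

```text
time: 18.67
tool_pos: [0.6217, 0.3162, 0.0941]
ee_rot: [-3.137, 0.003, 1.476]
wrist_force: [0.7, -0.3, -0.9]
width: 0.0335
```

>>> {"name": "servo_tool", "arguments": {
  "rows": [
    [[0,0,-0.35],0],
    [[0,0,-0.7],0],
    [[0,0,-0.94],0]
  ]
}}

```text
time: 18.92
tool_pos: [0.6239, 0.317, 0.1749]
ee_rot: [3.138, -0.002, 1.475]
wrist_force: [0.7, -0.1, -0.4]
width: 0.0335
```

>>> {"name": "servo_tool", "arguments": {
  "rows": [
    [[-0.2,-0.08,-0.35],0],
    [[-0.4,-0.16,-0.6],0],
    [[-0.63,-0.23,-0.75],0]
  ]
}}

```text
time: 19.17
tool_pos: [0.6004, 0.2686, 0.2346]
ee_rot: [3.137, -0.002, 1.476]
wrist_force: [-0.1, -0.2, -0.8]
width: 0.0335
```

>>> {"name": "servo_tool", "arguments": {
  "rows": [
    [[-0.25,-0.19,-0.15],-0.02],
    [[-0.5,-0.38,-0.28],-0.05],
    [[-0.74,-0.56,-0.38],-0.078]
  ]
}}

```text
time: 19.42
tool_pos: [0.5491, 0.2128, 0.2627]
ee_rot: [3.14, 0.0, 1.6]
wrist_force: [-0.3, -0.6, -0.4]
width: 0.0334
```

>>> {"name": "servo_tool", "arguments": {
  "rows": [
    [[-0.22,-0.21,-0.02],-0.04],
    [[-0.45,-0.43,-0.04],-0.08],
    [[-0.67,-0.64,-0.06],-0.127]
  ]
}}

```text
time: 19.67
tool_pos: [0.499, 0.1578, 0.2666]
ee_rot: [3.141, 0.001, 1.801]
wrist_force: [0.2, 0.4, -0.2]
width: 0.034
```

>>> {"name": "servo_tool", "arguments": {
  "rows": [
    [[-0.22,-0.22,-0.02],-0.05],
    [[-0.45,-0.45,-0.04],-0.1],
    [[-0.68,-0.67,-0.06],-0.159]
  ]
}}

```text
time: 19.92
tool_pos: [0.459, 0.0929, 0.2712]
ee_rot: [3.141, 0.001, 2.052]
wrist_force: [0.5, -0.1, -0.1]
width: 0.0336
```

>>> {"name": "servo_tool", "arguments": {
  "rows": [
    [[-0.2,-0.25,0],-0.05],
    [[-0.4,-0.5,0],-0.1],
    [[-0.6,-0.74,0],-0.159]
  ]
}}

```text
time: 20.17
tool_pos: [0.4285, 0.023, 0.2713]
ee_rot: [3.141, 0.001, 2.301]
wrist_force: [0.7, -0.5, -0.9]
width: 0.0335
```

>>> {"name": "servo_tool", "arguments": {
  "rows": [
    [[-0.18,-0.27,0],-0.04],
    [[-0.35,-0.54,0],-0.08],
    [[-0.53,-0.81,0],-0.127]
  ]
}}

```text
time: 20.42
tool_pos: [0.4083, -0.0517, 0.2713]
ee_rot: [3.142, 0.001, 2.5]
wrist_force: [1.3, 0.2, -1.4]
width: 0.0337
```

>>> {"name": "servo_tool", "arguments": {
  "rows": [
    [[-0.14,-0.3,0],-0.02],
    [[-0.28,-0.6,0],-0.04],
    [[-0.42,-0.87,0],-0.064],
    [[-0.42,-0.87,0],-0.064]
  ]
}}

```text
time: 20.75
tool_pos: [0.3932, -0.1297, 0.2709]
ee_rot: [-3.139, 0.001, 2.593]
wrist_force: [-0.1, -0.1, -1.4]
width: 0.0332
```

Run:
```python
from h import *
s=snap('scene','sc16');print(robot.get_obs()['width'])
plan([(.38,-.2,.27,2.7),(.366,-.276,.27,2.757),(.356,-.35,.27,2.757),(.352,-.388,.27,2.757)])
```

```text
0.03383145036554122
(0.38, -0.2, 0.27, 2.7) -> [-0.33, -0.86, 0.01] -0.068 rows>=1.8 
(0.366, -0.276, 0.27, 2.757) -> [-0.25, -0.93, -0.0] -0.036 rows>=1.9 
(0.356, -0.35, 0.27, 2.757) -> [-0.23, -0.9, -0.0] -0.0 rows>=1.8 
(0.352, -0.388, 0.27, 2.757) -> [-0.13, -0.46, -0.0] -0.0 rows>=0.9
```

View pics/sc16.png

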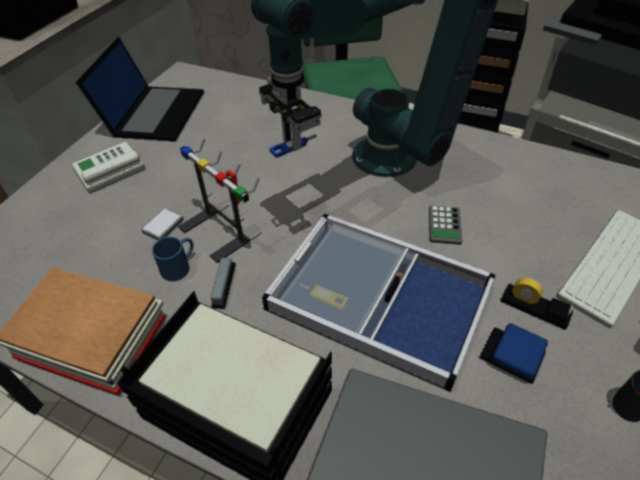

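>>> {"name": "servo_tool", "arguments": {
  "rows": [
    [[-0.11,-0.29,0],-0.02],
    [[-0.22,-0.57,0],-0.04],
    [[-0.33,-0.86,0],-0.068]
  ]
}}

```text
time: 21.05
tool_pos: [0.3814, -0.1984, 0.2713]
ee_rot: [3.141, 0.001, 2.708]
wrist_force: [1.0, -0.3, -0.9]
width: 0.0339
```

>>> {"name": "servo_tool", "arguments": {
  "rows": [
    [[-0.08,-0.31,0],-0.01],
    [[-0.17,-0.62,0],-0.02],
    [[-0.25,-0.93,0],-0.036]
  ]
}}

```text
time: 21.3
tool_pos: [0.3682, -0.2747, 0.2712]
ee_rot: [3.141, 0.001, 2.763]
wrist_force: [0.6, -0.1, -1.2]
width: 0.0335
```

>>> {"name": "servo_tool", "arguments": {
  "rows": [
    [[-0.08,-0.31,0],0],
    [[-0.16,-0.62,0],0],
    [[-0.23,-0.9,0],0]
  ]
}}

```text
time: 21.55
tool_pos: [0.3586, -0.3487, 0.2711]
ee_rot: [3.141, 0.0, 2.761]
wrist_force: [0.6, 0.5, -0.5]
width: 0.0337
```

>>> {"name": "servo_tool", "arguments": {
  "rows": [
    [[-0.06,-0.23,0],0],
    [[-0.13,-0.46,0],0],
    [[-0.13,-0.46,0],0],
    [[-0.13,-0.46,0],0],
    [[-0.13,-0.46,0],0],
    [[-0.13,-0.46,0],0]
  ]
}}

```text
time: 22.05
tool_pos: [0.355, -0.385, 0.2714]
ee_rot: [3.141, 0.0, 2.763]
wrist_force: [-0.2, 0.4, -0.6]
width: 0.0337
```

```bash
cat >> h.py <<'E'
def views(tag,c1,c2,r=60,wr=False):
    s=snap('scene','sc'+tag);d=snap('side','sd'+tag)
    if wr: snap('wrist','w'+tag)
    f=400/(2*r)
    cv2.imwrite(f'pics/c{tag}.png',np.hstack([cv2.resize(i['px'][c[1]-r:c[1]+r,c[0]-r:c[0]+r,::-1],(400,400),interpolation=cv2.INTER_CUBIC) for i,c in((s,c1),(d,c2))]))
    o=robot.get_obs();print(o['time'],o['tool_pos'].round(4),o['ee_rot'].round(3),o['width'].round(4),o['wrist_force'].round(1));return s,d
E
python3 - <<'E'
from h import *
views('17',(210,155),(390,310))
plan([(.3593,-.3908,.27,2.757),(.3593,-.3908,.232,2.757)])
E
```

```text
Traceback (most recent call last):
  File "h.py", line 54, in views
    o=robot.get_obs();print(o['time'],o['tool_pos'].round(4),o['ee_rot'].round(3),o['width'].round(4),o['wrist_force'].round(1));return s,d
                                                                                  ^^^^^^^^^^^^^^^^
AttributeError: 'float' object has no attribute 'round'
```

View pics/c17.png

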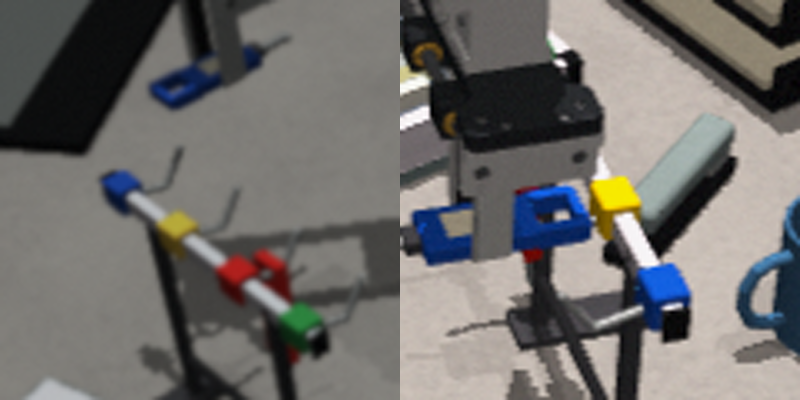

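```bash
sed -i "s/o\['width'\].round(4)/round(o['width'],4)/" h.py
python3 - <<'E'
from h import *
s=load('sc17');d=load('sd17')
print(tri(s,(204.6,121.1),d,(375.9,312.4)),robot.get_obs()['tool_pos'])
# same for red at sc9: hole vs known
s=load('sc9');d=load('sd9')
print('red sc9',tri(s,(170+350/5,130+104/5),d,(310+178/4.2,220+198/4.2)),'tool .4182,-.2356,.260')
plan([(.3593,-.3908,.27,2.757),(.3593,-.3908,.228,2.757)])
E
```

```text
(array([ 0.39468418, -0.39474498,  0.27822402]), np.float64(0.006890699489956805)) [ 0.35497879 -0.38519047  0.2715386 ]
red sc9 (array([ 0.45751291, -0.24700595,  0.26558903]), np.float64(0.005314135004831999)) tool .4182,-.2356,.260
(0.3593, -0.3908, 0.27, 2.757) -> [-0.08, -0.05, 0.02] 0.004 rows>=0.2 
(0.3593, -0.3908, 0.228, 2.757) -> [0.0, 0.0, 0.53] -0.0 rows>=1.0
```

>>> {"name": "servo_tool", "arguments": {
  "rows": [
    [[-0.08,-0.07,0],0],
    [[-0.08,-0.07,0.2],0],
    [[-0.08,-0.07,0.4],0],
    [[-0.08,-0.07,0.5],0],
    [[-0.08,-0.07,0.5],0],
    [[-0.08,-0.07,0.5],0],
    [[-0.08,-0.07,0.5],0]
  ]
}}

```text
time: 22.73
tool_pos: [0.3588, -0.3942, 0.2321]
ee_rot: [-3.141, 0.001, 2.762]
wrist_force: [0.9, -0.6, -1.3]
width: 0.034
```

Run:
```python
from h import *
views('18',(200,145),(390,320),r=30)
```

```text
22.8333 [ 0.3588 -0.3943  0.2324] [-3.140e+00  2.000e-03  2.762e+00] 0.0339 [ 0.5 -0.4 -0.3]
```

View pics/c18.png

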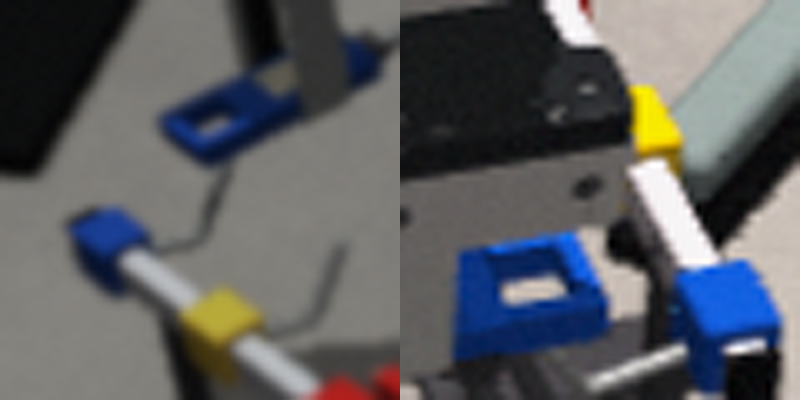

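Run:
```python
from h import *
s=load('sc18');d=load('sd18')
# per camera: tip point at z=.221 from its own tip pixel, then lifted to top plane
for n,i,tip,org in(('sc',s,(204.5,139.5),(170,115)),('sd',d,(190+468/2.5,180+400/2.5),(360,290))):
    P=onz(i,tip,.219)
    for z in(.231,.243):
        q=P.copy();q[2]=z;u=proj(i,q)[0];v=(u-np.array(org))/.15;print(n,z,P,v+(400 if n=='sd' else 0,0))
    # axes steps px for 5mm rail x and rail y in zoomed
    for dv in((.926,-.376,0),(.376,.926,0)):
        print('  5mm',((proj(i,P+np.array(dv)*.005)-proj(i,P))/.15)[0])
```

```text
sc 0.231 [ 0.39780855 -0.4016233   0.219     ] [224.85739062 139.63654789]
sc 0.243 [ 0.39780855 -0.4016233   0.219     ] [219.65951813 115.6584934 ]
  5mm [-9.8833267   5.10380337]
  5mm [6.78245699 4.99383435]
sd 0.231 [ 0.39559188 -0.40646867  0.219     ] [516.50710819 300.69846702]
sd 0.243 [ 0.39559188 -0.40646867  0.219     ] [518.3692908 267.6810474]
  5mm [17.32388634 -2.9142575 ]
  5mm [ -5.50797834 -11.98418369]
```

>>> {"name": "servo_tool", "arguments": {
  "rows": [
    [[0.03,0.03,0],0],
    [[0.03,0.03,0.05],0],
    [[0.03,0.03,0.1],0],
    [[0.03,0.03,0.15],0],
    [[0.03,0.03,0.15],0],
    [[0.03,0.03,0.15],0]
  ]
}}

```text
time: 23.33
tool_pos: [0.3569, -0.3904, 0.2184]
ee_rot: [3.141, -0.001, 2.761]
wrist_force: [0.3, 0.4, 0.9]
width: 0.0337
```

Run:
```python
from h import *
views('19',(200,145),(390,320),r=30)
```

```text
23.4333 [ 0.3571 -0.3907  0.219 ] [ 3.142 -0.     2.761] 0.0338 [ 0.3  0.  -0.6]
```

View pics/c19.png

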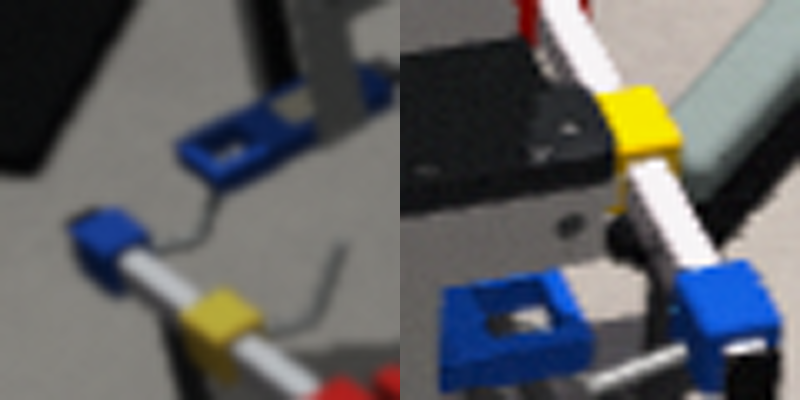

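>>> {"name": "servo_tool", "arguments": {
  "rows": [
    [[0,0,0.04],0],
    [[-0.03,0,0.08],0],
    [[-0.06,0,0.12],0],
    [[-0.09,0,0.16],0],
    [[-0.12,0,0.19],0],
    [[-0.15,0,0.22],0],
    [[-0.15,0,0.22],0],
    [[-0.15,0,0.22],0]
  ]
}}

```text
time: 24.1
tool_pos: [0.3683, -0.3951, 0.2012]
ee_rot: [3.141, -0.0, 2.762]
wrist_force: [0.3, -0.2, -0.3]
width: 0.0338
```

Run:
```python
from h import *
views('20',(200,145),(390,320),r=30)
```

```text
24.2 [ 0.3683 -0.3952  0.2016] [-3.141  0.     2.761] 0.0333 [ 0.6 -0.6 -0.4]
```

View pics/c20.png

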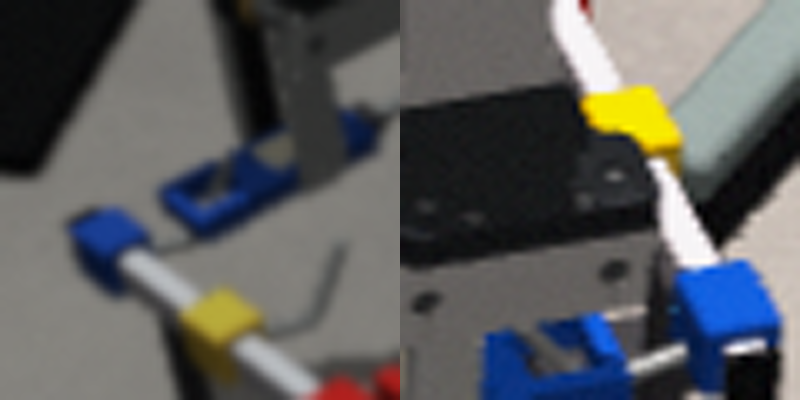

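>>> {"name": "servo_tool", "arguments": {
  "rows": [
    [[0,0,0],0],
    [[0,0,0],0],
    [[0,0,0],0],
    [[0,0,0],0],
    [[0,0,0],0],
    [[0,0,0],0],
    [[0,0,0],0],
    [[0,0,0],0]
  ],
  "grip": -0.3
}}

```text
time: 24.87
tool_pos: [0.3683, -0.3952, 0.2015]
ee_rot: [-3.142, 0.0, 2.761]
wrist_force: [0.7, -0.1, -0.0]
width: 0.061
```

>>> {"name": "servo_tool", "arguments": {
  "rows": [
    [[0.3,0,-0.05],0],
    [[0.55,0,-0.15],0],
    [[0.55,0,-0.4],0],
    [[0.55,0,-0.8],0],
    [[0.55,0,-0.8],0]
  ]
}}

```text
time: 25.28
tool_pos: [0.3283, -0.3805, 0.272]
ee_rot: [-3.135, 0.009, 2.761]
wrist_force: [-0.7, -0.2, 1.4]
width: 0.0608
```

Run:
```python
from h import *
views('21',(210,175),(390,310),r=60)
plan([(.36,-.31,.27,2.6),(.38,-.24,.27,2.3),(.40,-.165,.27,2.0),(.42,-.09,.27,1.7),(.44,-.014,.25,1.506),(.49,.045,.24,1.506),(.53,.11,.2,1.506)])
```

```text
25.3833 [ 0.3278 -0.3794  0.2671] [-3.139e+00  3.000e-03  2.761e+00] 0.0611 [-0.  -1.1  0.1]
(0.36, -0.31, 0.27, 2.6) -> [-0.05, 0.96, -0.04] 0.103 rows>=1.8 
(0.38, -0.24, 0.27, 2.3) -> [0.24, 0.88, -0.0] 0.191 rows>=2.4 
(0.4, -0.165, 0.27, 2.0) -> [0.53, 0.81, -0.0] 0.191 rows>=2.4 
(0.42, -0.09, 0.27, 1.7) -> [0.75, 0.62, -0.0] 0.191 rows>=2.4 
(0.44, -0.014, 0.25, 1.506) -> [0.91, 0.37, 0.25] 0.124 rows>=1.9 
(0.49, 0.045, 0.24, 1.506) -> [0.78, 0.58, 0.13] -0.0 rows>=1.9 
(0.53, 0.11, 0.2, 1.506) -> [0.84, 0.45, 0.5] -0.0 rows>=2.1
```

View pics/c21.png

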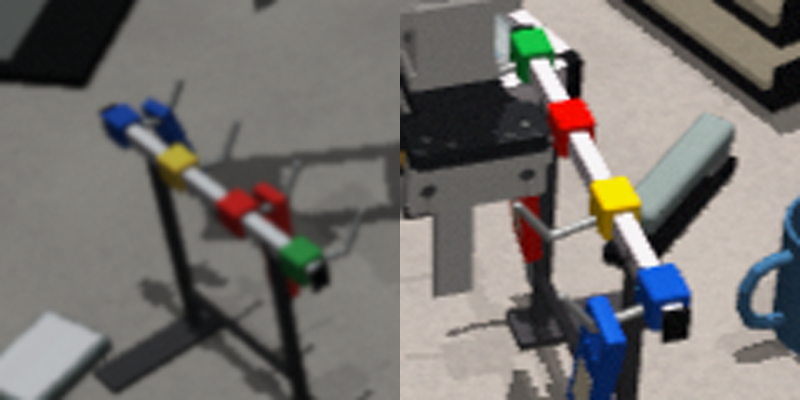

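>>> {"name": "servo_tool", "arguments": {
  "rows": [
    [[0,0.32,0],0.03],
    [[-0.03,0.64,-0.04],0.06],
    [[-0.05,0.96,-0.04],0.1]
  ],
  "grip": 0
}}

```text
time: 25.63
tool_pos: [0.3595, -0.3081, 0.267]
ee_rot: [3.141, -0.002, 2.6]
wrist_force: [0.8, -0.2, -0.1]
width: 0.0475
```

>>> {"name": "servo_tool", "arguments": {
  "rows": [
    [[0.08,0.3,0],0.06],
    [[0.16,0.6,0],0.12],
    [[0.24,0.88,0],0.19]
  ]
}}

```text
time: 25.88
tool_pos: [0.379, -0.237, 0.2667]
ee_rot: [-3.141, -0.003, 2.301]
wrist_force: [-0.4, -0.2, -0.4]
width: 0.0472
```

>>> {"name": "servo_tool", "arguments": {
  "rows": [
    [[0.18,0.27,0],0.06],
    [[0.35,0.54,0],0.12],
    [[0.53,0.81,0],0.19]
  ]
}}

```text
time: 26.13
tool_pos: [0.3985, -0.1623, 0.2667]
ee_rot: [-3.14, -0.002, 2.002]
wrist_force: [0.4, 0.3, 0.3]
width: 0.0469
```

>>> {"name": "servo_tool", "arguments": {
  "rows": [
    [[0.25,0.2,0],0.06],
    [[0.5,0.4,0],0.12],
    [[0.75,0.62,0],0.19]
  ]
}}

```text
time: 26.38
tool_pos: [0.4179, -0.087, 0.2669]
ee_rot: [-3.139, -0.001, 1.704]
wrist_force: [0.5, 0.1, -0.2]
width: 0.0471
```

>>> {"name": "servo_tool", "arguments": {
  "rows": [
    [[0.3,0.12,0.08],0.04],
    [[0.6,0.25,0.16],0.08],
    [[0.91,0.37,0.25],0.124]
  ]
}}

```text
time: 26.63
tool_pos: [0.4374, -0.0108, 0.2468]
ee_rot: [-3.14, -0.0, 1.511]
wrist_force: [1.1, 0.4, -0.2]
width: 0.047
```

>>> {"name": "servo_tool", "arguments": {
  "rows": [
    [[0.4,0.3,0.06],0],
    [[0.78,0.58,0.13],0]
  ]
}}

```text
time: 26.8
tool_pos: [0.4872, 0.0491, 0.2366]
ee_rot: [-3.14, 0.0, 1.514]
wrist_force: [0.4, -0.1, 0.2]
width: 0.0471
```

>>> {"name": "servo_tool", "arguments": {
  "rows": [
    [[0.28,0.15,0.2],0],
    [[0.56,0.3,0.4],0],
    [[0.84,0.45,0.6],0],
    [[0.84,0.45,0.6],0],
    [[0.84,0.45,0.6],0]
  ]
}}

```text
time: 27.22
tool_pos: [0.5258, 0.1131, 0.1868]
ee_rot: [-3.135, 0.002, 1.516]
wrist_force: [0.0, 0.1, 0.3]
width: 0.0471
```

Run:
```python
from h import *
w=snap('wrist','w22')
plan([(.5605,.188,.13,1.506),(.5605,.188,.061,1.506)])
```

```text
(0.5605, 0.188, 0.13, 1.506) -> [0.97, 0.37, 0.73] 0.006 rows>=2.4 
(0.5605, 0.188, 0.061, 1.506) -> [0.0, 0.0, 0.86] -0.0 rows>=1.7
```

View pics/w22.png

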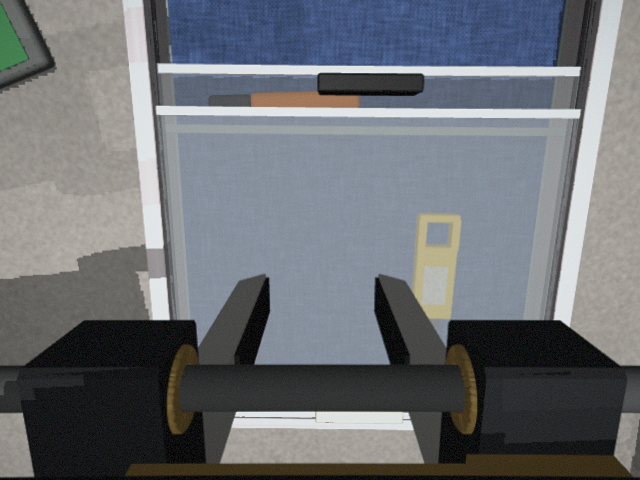

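>>> {"name": "servo_tool", "arguments": {
  "rows": [
    [[0.33,0.12,0.2],0.006],
    [[0.66,0.25,0.45],0.006],
    [[0.96,0.37,0.73],0.006],
    [[0.96,0.37,0.73],0.006],
    [[0.96,0.37,0.73],0.006]
  ]
}}

```text
time: 27.68
tool_pos: [0.5603, 0.1868, 0.1308]
ee_rot: [-3.139, 0.002, 1.505]
wrist_force: [0.5, -0.1, 0.4]
width: 0.0471
```

>>> {"name": "servo_tool", "arguments": {
  "rows": [
    [[0,0,0.4],0],
    [[0,0,0.83],0],
    [[0,0,0.83],0],
    [[0,0,0.83],0],
    [[0,0,0.83],0]
  ]
}}

```text
time: 28.1
tool_pos: [0.5625, 0.1868, 0.0686]
ee_rot: [3.138, -0.001, 1.503]
wrist_force: [0.4, -0.2, -0.8]
width: 0.0467
```

>>> {"name": "servo_tool", "arguments": {
  "rows": [
    [[0.1,0,0.02],0],
    [[0.25,0,0.02],0],
    [[0.4,0,0.02],0],
    [[0.6,0,0.02],0],
    [[0.8,0,0.02],0],
    [[1,0,0.02],0]
  ]
}}

```text
time: 28.6
tool_pos: [0.5666, 0.2695, 0.0644]
ee_rot: [3.141, -0.0, 1.506]
wrist_force: [1.2, -2.1, 1.3]
width: 0.0468
```

>>> {"name": "servo_tool", "arguments": {
  "rows": [
    [[0.2,0,0],0],
    [[0.4,0,0],0],
    [[0.6,0,0],0],
    [[0.8,0,0],0],
    [[1,0,0],0],
    [[1,0,0],0]
  ]
}}

```text
time: 29.1
tool_pos: [0.5708, 0.3514, 0.0632]
ee_rot: [-3.141, -0.003, 1.508]
wrist_force: [-0.0, 0.1, 0.4]
width: 0.0473
```

Run:
```python
from h import *
views('23',(400,300),(290,250),r=100)
```

```text
29.2 [0.5709 0.3485 0.063 ] [-3.14  -0.     1.506] 0.0468 [-0.8 -0.2  0. ]
```

View pics/c23.png

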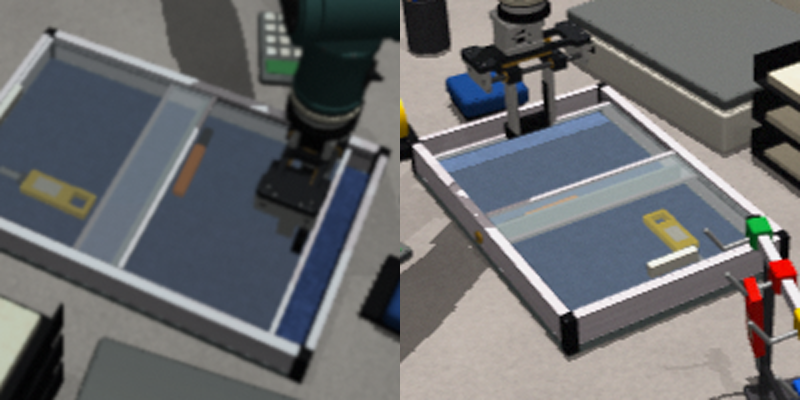

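Door moves with the fingers; push to its stop (finger about y 0.394).

>>> {"name": "servo_tool", "arguments": {
  "rows": [
    [[0.12,0,0],0],
    [[0.24,0,0],0],
    [[0.36,0,0],0],
    [[0.46,0,0],0],
    [[0.5,0,0],0],
    [[0.5,0,0],0]
  ]
}}

```text
time: 29.7
tool_pos: [0.5742, 0.3885, 0.0638]
ee_rot: [3.141, -0.001, 1.506]
wrist_force: [-0.8, 0.1, -0.3]
width: 0.0469
```

>>> {"name": "servo_tool", "arguments": {
  "rows": [
    [[0.04,0,0],0],
    [[0.08,0,0],0],
    [[0.1,0,0],0],
    [[0.1,0,0],0]
  ]
}}

```text
time: 30.03
tool_pos: [0.5746, 0.3903, 0.064]
ee_rot: [-3.14, 0.01, 1.503]
wrist_force: [-1.6, -11.5, 2.1]
width: 0.0471
```

>>> {"name": "servo_tool", "arguments": {
  "rows": [
    [[-0.1,0,0],0],
    [[-0.2,0,-0.3],0],
    [[-0.6,0,-0.6],0],
    [[-1,0,-0.6],0]
  ]
}}

```text
time: 30.37
tool_pos: [0.5724, 0.3171, 0.1183]
ee_rot: [3.132, -0.007, 1.507]
wrist_force: [0.8, -1.3, 1.8]
width: 0.0471
```

>>> {"name": "servo_tool", "arguments": {
  "rows": [
    [[-0.5,0,0],0],
    [[-1,0,0],0]
  ]
}}

```text
time: 30.53
tool_pos: [0.5648, 0.235, 0.1135]
ee_rot: [3.138, -0.002, 1.506]
wrist_force: [1.0, -0.9, 0.1]
width: 0.0471
```

>>> {"name": "servo_tool", "arguments": {
  "rows": [
    [[-0.5,0,0],0],
    [[-1,0,0],0]
  ]
}}

```text
time: 30.7
tool_pos: [0.5591, 0.1543, 0.1128]
ee_rot: [3.139, -0.002, 1.505]
wrist_force: [0.5, 0.6, -0.1]
width: 0.0471
```

>>> {"name": "servo_tool", "arguments": {
  "rows": [
    [[-0.5,0,0],0],
    [[-1,0,0],0]
  ]
}}

```text
time: 30.87
tool_pos: [0.5539, 0.0743, 0.1128]
ee_rot: [3.139, -0.001, 1.505]
wrist_force: [0.5, 0.4, -0.7]
width: 0.0472
```

>>> {"name": "servo_tool", "arguments": {
  "rows": [
    [[-0.5,0,0],0],
    [[-1,0,0],0],
    [[-1,0,0],0],
    [[-1,0,0],0]
  ]
}}

```text
time: 31.2
tool_pos: [0.5489, -0.0059, 0.1127]
ee_rot: [3.139, -0.001, 1.5]
wrist_force: [-0.0, 0.8, 0.5]
width: 0.047
```

Run:
```python
from h import *
s=snap('scene','sc24')
cv2.imwrite('pics/c24.png',cv2.resize(s['px'][205:395,250:510,::-1],None,fx=3,fy=3,interpolation=cv2.INTER_CUBIC))
plan([(.5465,-.058,.1,1.506),(.5465,-.058,.062,1.506)])
```

```text
(0.5465, -0.058, 0.1, 1.506) -> [-0.67, 0.02, 0.16] -0.002 rows>=1.3 
(0.5465, -0.058, 0.062, 1.506) -> [0.0, 0.0, 0.48] -0.0 rows>=0.9
```

View pics/c24.png

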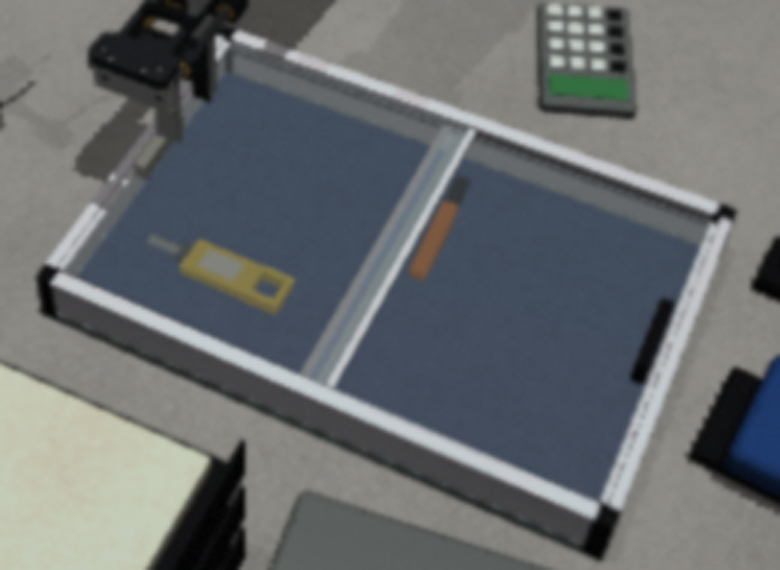

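Both doors closed, yellow alone remains. Open the right door.

>>> {"name": "servo_tool", "arguments": {
  "rows": [
    [[-0.35,0.02,0],0],
    [[-0.67,0.02,0],0],
    [[-0.67,0.02,0.3],0],
    [[-0.67,0.02,0.62],0],
    [[-0.67,0.02,0.62],0],
    [[-0.67,0.02,0.62],0],
    [[-0.67,0.02,0.62],0]
  ]
}}

```text
time: 31.83
tool_pos: [0.5475, -0.0564, 0.0635]
ee_rot: [3.14, -0.0, 1.507]
wrist_force: [0.9, 0.2, 0.7]
width: 0.0466
```

>>> {"name": "servo_tool", "arguments": {
  "rows": [
    [[0.1,0,0],0],
    [[0.25,0,0],0],
    [[0.4,0,0],0],
    [[0.6,0,0],0],
    [[0.8,0,0],0],
    [[1,0,0],0]
  ]
}}

```text
time: 32.33
tool_pos: [0.5529, 0.0236, 0.0639]
ee_rot: [3.138, 0.001, 1.505]
wrist_force: [1.3, -2.8, 1.8]
width: 0.0469
```

>>> {"name": "servo_tool", "arguments": {
  "rows": [
    [[0.2,0,0],0],
    [[0.4,0,0],0],
    [[0.6,0,0],0],
    [[0.8,0,0],0],
    [[1,0,0],0],
    [[1,0,0],0]
  ]
}}

```text
time: 32.83
tool_pos: [0.5574, 0.1061, 0.0634]
ee_rot: [3.14, -0.003, 1.509]
wrist_force: [-0.2, -0.1, -1.1]
width: 0.0466
```

Run:
```python
from h import *
s=snap('scene','sc25')
cv2.imwrite('pics/c25.png',cv2.resize(s['px'][205:395,250:510,::-1],None,fx=3,fy=3,interpolation=cv2.INTER_CUBIC))
plan([(.558,.147,.062,1.506)])
```

```text
(0.558, 0.147, 0.062, 1.506) -> [0.53, -0.02, 0.01] 0.001 rows>=1.0
```

View pics/c25.png

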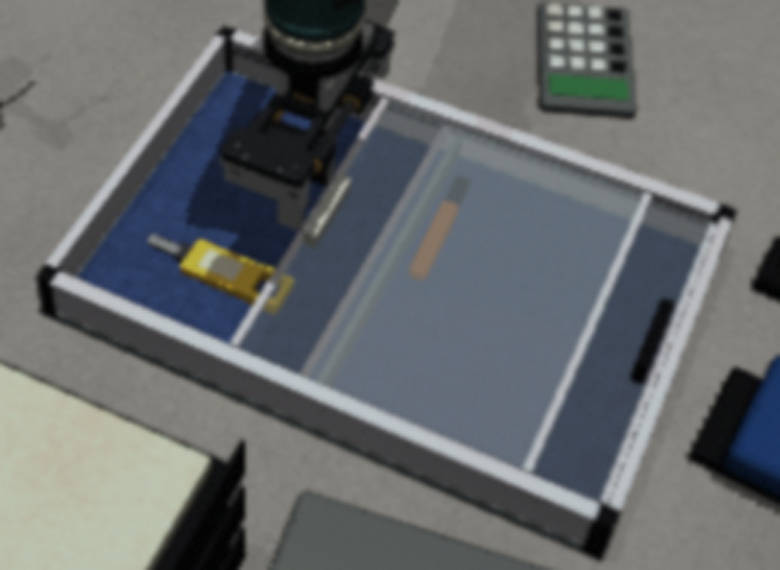

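>>> {"name": "servo_tool", "arguments": {
  "rows": [
    [[0.15,0,0],0],
    [[0.3,0,0],0],
    [[0.42,0,0],0],
    [[0.5,0,0],0],
    [[0.5,0,0],0]
  ]
}}

```text
time: 33.3
tool_pos: [0.5598, 0.1432, 0.0623]
ee_rot: [3.141, -0.0, 1.506]
wrist_force: [-0.0, -0.5, 0.3]
width: 0.0471
```

>>> {"name": "servo_tool", "arguments": {
  "rows": [
    [[-0.2,0,-0.3],0],
    [[-0.4,0.2,-0.9],0],
    [[-0.8,0.5,-0.9],0],
    [[-1,0.6,-0.9],0]
  ],
  "grip": -0.3
}}

```text
time: 33.63
tool_pos: [0.6063, 0.0574, 0.139]
ee_rot: [3.132, -0.001, 1.505]
wrist_force: [-0.0, -0.2, 0.2]
width: 0.0612
```

>>> {"name": "servo_tool", "arguments": {
  "rows": [
    [[-0.4,0,-0.2],0],
    [[-0.8,0,-0.2],0],
    [[-0.8,0,-0.2],0],
    [[-0.8,0,-0.2],0],
    [[-0.8,0,-0.2],0]
  ]
}}

```text
time: 34.05
tool_pos: [0.5979, -0.0045, 0.1498]
ee_rot: [-3.141, -0.001, 1.504]
wrist_force: [0.1, 0.2, -0.3]
width: 0.0609
```

Run:
```python
from h import *
s=snap('scene','sc26');w=snap('wrist','w26');o=robot.get_obs();print(o['tool_pos'],o['ee_rot'])
cv2.imwrite('pics/c26.png',cv2.resize(s['px'][205:395,250:510,::-1],None,fx=3,fy=3,interpolation=cv2.INTER_CUBIC))
```

```text
[ 0.59786646 -0.00366021  0.14972626] [-3.14074220e+00 -8.77243446e-04  1.50610623e+00]
```

View pics/w26.png

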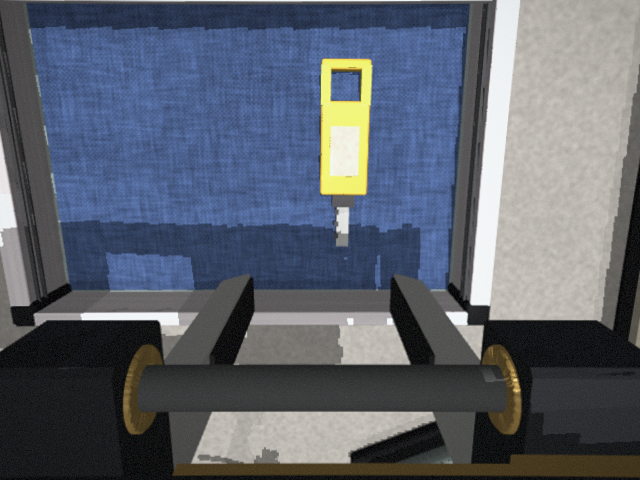

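View pics/c26.png

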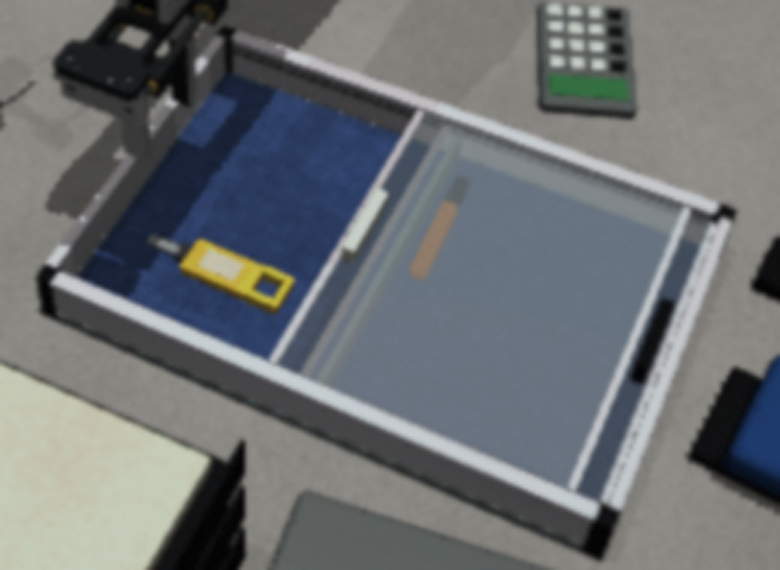

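Run:
```python
from h import *
w=load('w26')
c,a,sz=wristkey(w,'yellow',(300,40,390,210));print(c,a,sz)
print('lab',onz(w,(344,151),.024)[:2],'hole',onz(w,(346,86),.024)[:2])
if a<0:a+=np.pi
ax=np.array([np.cos(a),np.sin(a)]);g=c-.011*ax;print(g)
plan([(g[0],g[1],.075,a),(g[0],g[1],.015,a)])
```

```text
[0.61815253 0.05387408] 1.4909959031531628 (60.905792236328125, 33.14542007446289)
lab [0.61825599 0.05381972] hole [0.62183928 0.09664315]
[0.61727565 0.04290908]
(np.float64(0.6172756535578992), np.float64(0.04290908285238286), 0.075, np.float64(1.4909959031531628)) -> [0.6, 0.2, 0.93] 0.01 rows>=2.2 
(np.float64(0.6172756535578992), np.float64(0.04290908285238286), 0.015, np.float64(1.4909959031531628)) -> [0.0, 0.0, 0.75] -0.0 rows>=1.4
```

Run:
```python
from h import *
plan([(.6187,.0585,.075,1.489),(.6187,.0585,.015,1.489)])
```

```text
(0.6187, 0.0585, 0.075, 1.489) -> [0.79, 0.21, 0.93] 0.011 rows>=2.4 
(0.6187, 0.0585, 0.015, 1.489) -> [0.0, 0.0, 0.75] -0.0 rows>=1.4
```

>>> {"name": "servo_tool", "arguments": {
  "rows": [
    [[0.4,0.1,0.2],0.01],
    [[0.79,0.21,0.4],0.01],
    [[0.79,0.21,0.7],0.01],
    [[0.79,0.21,0.93],0.01],
    [[0.79,0.21,0.93],0.01],
    [[0.79,0.21,0.93],0.01],
    [[0.79,0.21,0.93],0.01]
  ]
}}

```text
time: 34.73
tool_pos: [0.6196, 0.0576, 0.0771]
ee_rot: [3.14, -0.0, 1.49]
wrist_force: [1.0, -0.6, 0.5]
width: 0.061
```

Run:
```python
from h import *
w=snap('wrist','w27')
plan([(.6187,.0585,.015,1.489)])
```

```text
(0.6187, 0.0585, 0.015, 1.489) -> [0.01, -0.02, 0.78] 0.0 rows>=1.5
```

View pics/w27.png

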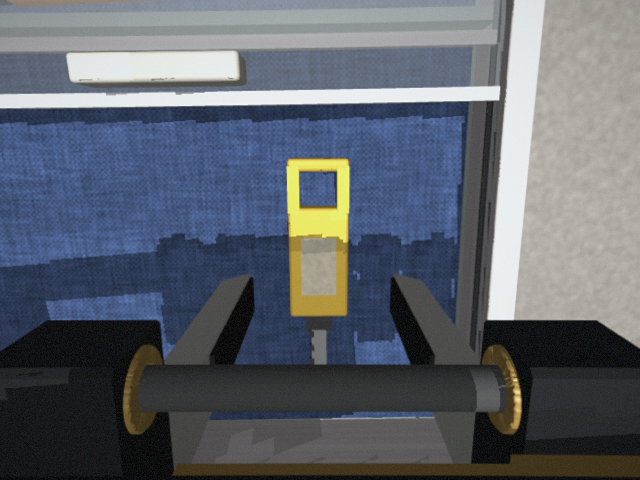

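Centred between the fingers. Descend and grip.

>>> {"name": "servo_tool", "arguments": {
  "rows": [
    [[0,-0.01,0.3],0],
    [[0,-0.01,0.6],0],
    [[0,-0.01,0.75],0],
    [[0,-0.01,0.75],0],
    [[0,-0.01,0.75],0],
    [[0,-0.01,0.75],0]
  ]
}}

```text
time: 35.28
tool_pos: [0.6196, 0.057, 0.0179]
ee_rot: [3.138, -0.0, 1.489]
wrist_force: [0.4, 0.4, 1.2]
width: 0.0612
```

>>> {"name": "servo_tool", "arguments": {
  "rows": [
    [[0,0,0],0],
    [[0,0,0],0],
    [[0,0,0],0],
    [[0,0,0],0],
    [[0,0,0],0],
    [[0,0,0],0]
  ],
  "grip": 1
}}

```text
time: 35.78
tool_pos: [0.6185, 0.0571, 0.0164]
ee_rot: [3.141, -0.0, 1.489]
wrist_force: [-0.3, -0.6, 2.7]
width: 0.0336
```

Run:
```python
from h import *
w=snap('wrist','w28');o=robot.get_obs();print(o['tool_pos'],o['ee_rot'][2],o['width'])
# target for yellow: wrist-based seat (.4456,-.3397); hole = TCP+.041*railx ; c=-22
S=np.array([.4456,-.3397]);rx=np.array([.926,-.376])
for c in(-.022,-.010): print(c,S+rx*(c-.041))
x,y,z=o['tool_pos'];a=o['ee_rot'][2]
plan([(x,y,.09,a),(.60,.05,.165,a),(.56,.03,.23,1.3),(.51,.005,.265,.95),(.47,-.05,.27,.5),(.44,-.1,.27,.1),(.42,-.165,.27,-.25),(.40,-.235,.27,-.385),(.39,-.305,.27,-.385),(.387,-.316,.26,-.385)])
```

```text
[0.61846563 0.05707856 0.01644289] 1.4891702479682145 0.03395344698072517
-0.022 [ 0.387262 -0.316012]
-0.01 [ 0.398374 -0.320524]
(np.float64(0.6184656273864525), np.float64(0.057078564134335485), 0.09, np.float64(1.4891702479682145)) -> [0.0, 0.0, -0.92] -0.0 rows>=1.8 
(0.6, 0.05, 0.165, np.float64(1.4891702479682145)) -> [-0.11, -0.22, -0.94] -0.0 rows>=1.9 
(0.56, 0.03, 0.23, 1.3) -> [-0.29, -0.48, -0.81] 0.12 rows>=1.9 
(0.51, 0.005, 0.265, 0.95) -> [-0.47, -0.52, -0.44] 0.223 rows>=2.8 
(0.47, -0.05, 0.27, 0.5) -> [-0.85, -0.01, -0.06] 0.286 rows>=3.6 
(0.44, -0.1, 0.27, 0.1) -> [-0.63, 0.37, -0.0] 0.255 rows>=3.2 
(0.42, -0.165, 0.27, -0.25) -> [-0.33, 0.78, -0.0] 0.223 rows>=2.8 
(0.4, -0.235, 0.27, -0.385) -> [-0.03, 0.91, -0.0] 0.086 rows>=1.7 
(0.39, -0.305, 0.27, -0.385) -> [0.21, 0.86, -0.0] -0.0 rows>=1.7 
(0.387, -0.316, 0.26, -0.385) -> [0.02, 0.14, 0.13] -0.0 rows>=0.4
```

View pics/w28.png

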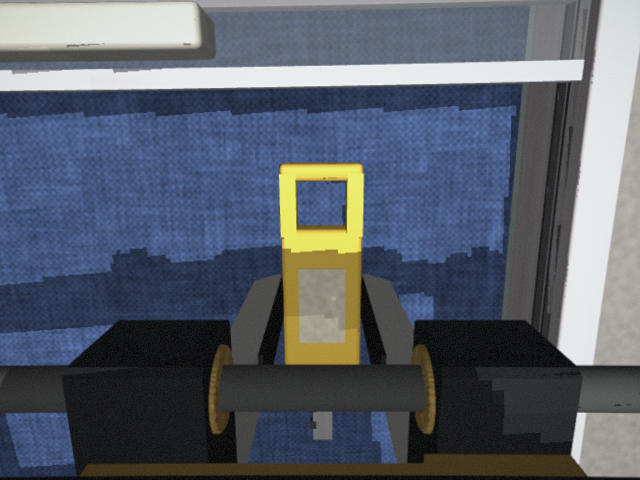

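>>> {"name": "servo_tool", "arguments": {
  "rows": [
    [[0,0,-0.2],0],
    [[0,0,-0.5],0],
    [[0,0,-0.8],0],
    [[0,0,-0.92],0]
  ]
}}

```text
time: 36.17
tool_pos: [0.6199, 0.0571, 0.0929]
ee_rot: [3.136, -0.0, 1.489]
wrist_force: [0.0, -0.4, 0.0]
width: 0.0337
```

>>> {"name": "servo_tool", "arguments": {
  "rows": [
    [[-0.03,-0.07,-0.3],0],
    [[-0.07,-0.14,-0.62],0],
    [[-0.11,-0.22,-0.94],0]
  ]
}}

```text
time: 36.42
tool_pos: [0.5991, 0.0497, 0.1641]
ee_rot: [-3.139, 0.0, 1.489]
wrist_force: [0.7, -0.1, -0.7]
width: 0.0334
```

>>> {"name": "servo_tool", "arguments": {
  "rows": [
    [[-0.1,-0.16,-0.27],0.04],
    [[-0.2,-0.32,-0.54],0.08],
    [[-0.29,-0.48,-0.81],0.12]
  ]
}}

```text
time: 36.67
tool_pos: [0.559, 0.0295, 0.2296]
ee_rot: [-3.14, 0.0, 1.298]
wrist_force: [-0.6, -0.0, -0.3]
width: 0.0333
```

>>> {"name": "servo_tool", "arguments": {
  "rows": [
    [[-0.12,-0.13,-0.11],0.055],
    [[-0.24,-0.26,-0.22],0.11],
    [[-0.36,-0.39,-0.33],0.165],
    [[-0.47,-0.52,-0.44],0.223]
  ]
}}

```text
time: 37.0
tool_pos: [0.5088, 0.0043, 0.2643]
ee_rot: [-3.141, 0.001, 0.946]
wrist_force: [0.2, 0.8, -0.2]
width: 0.0335
```

>>> {"name": "servo_tool", "arguments": {
  "rows": [
    [[-0.21,0,-0.02],0.07],
    [[-0.42,0,-0.04],0.14],
    [[-0.64,-0.01,-0.06],0.21],
    [[-0.85,-0.01,-0.06],0.286]
  ]
}}

```text
time: 37.33
tool_pos: [0.4689, -0.0507, 0.2691]
ee_rot: [-3.141, 0.0, 0.496]
wrist_force: [-0.6, -0.3, -0.4]
width: 0.0336
```

>>> {"name": "servo_tool", "arguments": {
  "rows": [
    [[-0.16,0.09,0],0.06],
    [[-0.32,0.18,0],0.12],
    [[-0.48,0.28,0],0.19],
    [[-0.63,0.37,0],0.255]
  ]
}}

```text
time: 37.67
tool_pos: [0.4389, -0.101, 0.2687]
ee_rot: [-3.141, 0.001, 0.095]
wrist_force: [-0.4, 0.4, -0.1]
width: 0.0335
```

>>> {"name": "servo_tool", "arguments": {
  "rows": [
    [[-0.08,0.2,0],0.055],
    [[-0.16,0.4,0],0.11],
    [[-0.25,0.6,0],0.17],
    [[-0.33,0.78,0],0.223]
  ]
}}

```text
time: 38.0
tool_pos: [0.4189, -0.166, 0.2686]
ee_rot: [-3.141, 0.001, -0.254]
wrist_force: [-0.3, -0.2, -1.3]
width: 0.0334
```

>>> {"name": "servo_tool", "arguments": {
  "rows": [
    [[-0.01,0.3,0],0.03],
    [[-0.02,0.6,0],0.06],
    [[-0.03,0.91,0],0.086],
    [[-0.03,0.91,0],0.086],
    [[-0.03,0.91,0],0.086]
  ]
}}

```text
time: 38.42
tool_pos: [0.3987, -0.2356, 0.2685]
ee_rot: [-3.141, 0.002, -0.387]
wrist_force: [-0.2, 0.0, -1.1]
width: 0.0338
```

Run:
```python
from h import *
w=snap('wrist','w29');print(robot.get_obs()['width'])
plan([(.39,-.305,.27,-.385),(.385,-.316,.26,-.385)])
```

```text
0.03360307810321828
(0.39, -0.305, 0.27, -0.385) -> [0.22, 0.85, -0.02] -0.0 rows>=1.7 
(0.385, -0.316, 0.26, -0.385) -> [-0.01, 0.15, 0.13] -0.0 rows>=0.4
```

View pics/w29.png

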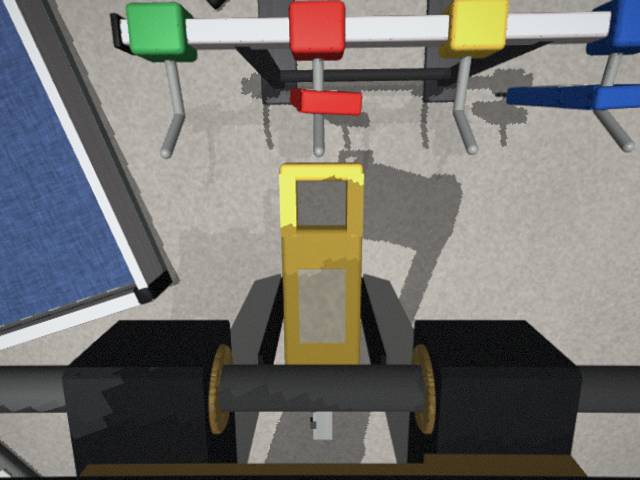

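>>> {"name": "servo_tool", "arguments": {
  "rows": [
    [[0.05,0.28,0],0],
    [[0.1,0.56,0],0],
    [[0.2,0.85,0],0],
    [[0.2,1,0.1],0],
    [[0.2,1,0.1],0],
    [[0.2,1,0.1],0],
    [[0.2,1,0.1],0]
  ]
}}

```text
time: 39.05
tool_pos: [0.3842, -0.3138, 0.2612]
ee_rot: [-3.14, 0.001, -0.383]
wrist_force: [-0.3, 0.3, -0.2]
width: 0.0336
```

Run:
```python
from h import *
w=snap('wrist','w30');o=robot.get_obs();print(o['tool_pos'],o['width'],o['ee_rot'][2])
cv2.imwrite('pics/c30.png',cv2.resize(w['px'][60:260,180:460,::-1],None,fx=2.6,fy=2.6,interpolation=cv2.INTER_CUBIC))
```

```text
[ 0.38433593 -0.31389307  0.26160095] 0.033736230160922996 -0.3832078719418921
```

View pics/c30.png

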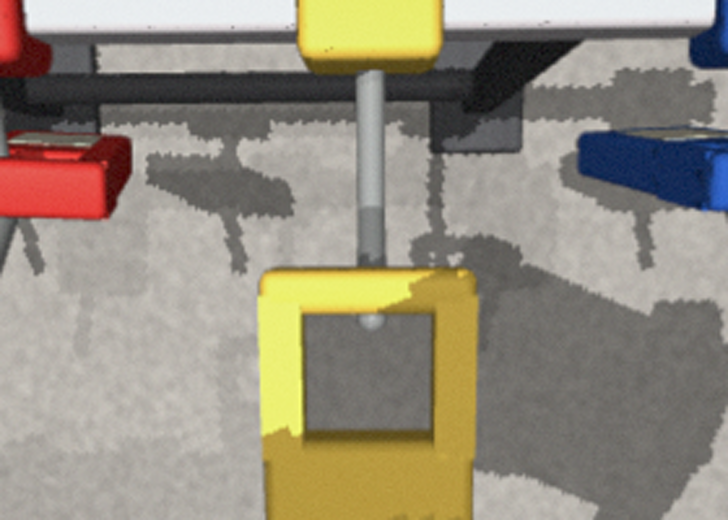

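Run:
```python
from h import *
w=load('w30');p=np.array([.38434,-.31389,.2616]);a=-.3832
for n,uv,z in(('tip',(322.7,182.5),.22),('hole',(180+368/2.6,60+370/2.6),p[2]+.0076)):
    P=onz(w,uv,z)[:2]-p[:2];print(n,P@[np.cos(a),np.sin(a)],P@[np.sin(a),-np.cos(a)])
```

```text
tip 0.04665254829109381 0.0006759713974294548
hole 0.04360591703049367 0.00017672876116873668
```

>>> {"name": "servo_tool", "arguments": {
  "rows": [
    [[0.04,0.01,0],0],
    [[0.04,0.01,0.15],0],
    [[0.04,0.01,0.3],0],
    [[0.04,0.01,0.4],0],
    [[0.04,0.01,0.46],0],
    [[0.04,0.01,0.46],0],
    [[0.04,0.01,0.46],0]
  ]
}}

```text
time: 39.68
tool_pos: [0.3864, -0.317, 0.224]
ee_rot: [-3.141, 0.001, -0.385]
wrist_force: [1.1, -0.3, -1.1]
width: 0.0334
```

Run:
```python
from h import *
views('31',(205,160),(385,305),r=30,wr=True)
w=load('w31');cv2.imwrite('pics/c31w.png',cv2.resize(w['px'][60:260,180:460,::-1],None,fx=2.6,fy=2.6,interpolation=cv2.INTER_CUBIC))
```

```text
39.8333 [ 0.3868 -0.3175  0.2253] [ 3.141e+00 -1.000e-03 -3.850e-01] 0.0332 [ 0.2 -0.3 -0.2]
```

View pics/c31.png

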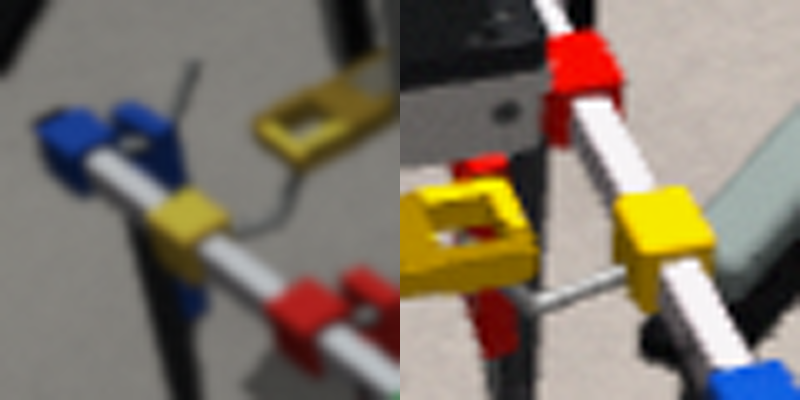

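View pics/c31w.png

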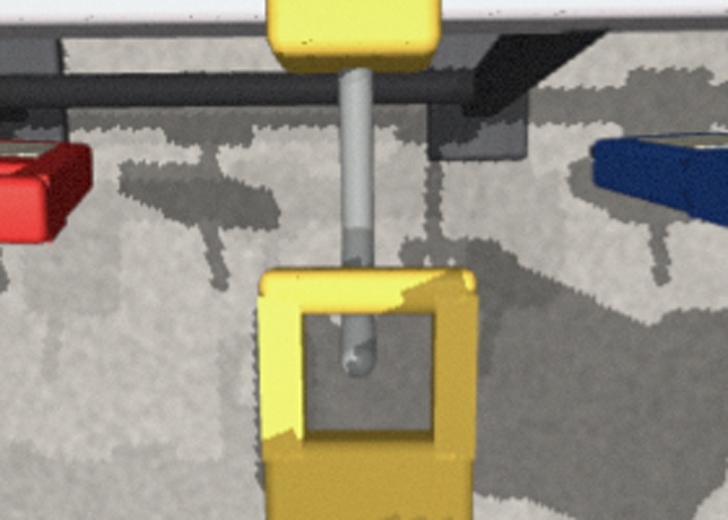

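>>> {"name": "servo_tool", "arguments": {
  "rows": [
    [[0,-0.02,0.05],0],
    [[0.02,-0.02,0.1],0],
    [[0.05,-0.02,0.14],0],
    [[0.08,-0.02,0.18],0],
    [[0.11,-0.02,0.22],0],
    [[0.13,-0.02,0.25],0],
    [[0.13,-0.02,0.25],0],
    [[0.13,-0.02,0.25],0]
  ]
}}

```text
time: 40.5
tool_pos: [0.397, -0.3196, 0.2044]
ee_rot: [-3.141, 0.0, -0.385]
wrist_force: [0.5, 0.9, -1.9]
width: 0.0335
```

Run:
```python
from h import *
views('32',(205,160),(385,305),r=30,wr=True)
w=load('w32');cv2.imwrite('pics/c32w.png',cv2.resize(w['px'][60:260,180:460,::-1],None,fx=2.6,fy=2.6,interpolation=cv2.INTER_CUBIC))
```

```text
40.65 [ 0.3969 -0.3197  0.2049] [ 3.141 -0.    -0.385] 0.0336 [-0.2  0.5 -1. ]
```

View pics/c32.png

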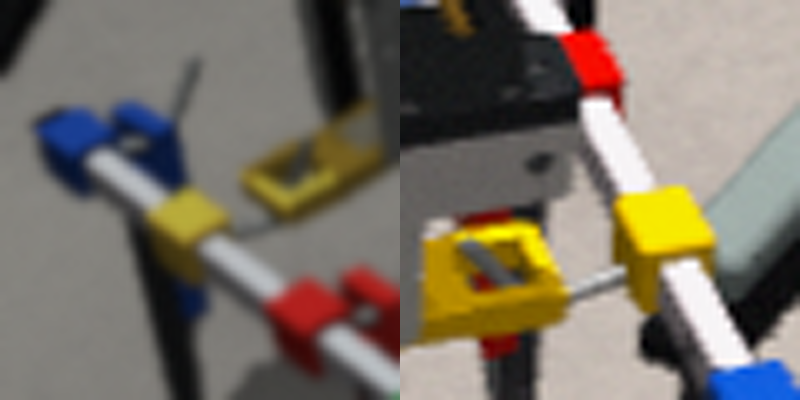

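View pics/c32w.png

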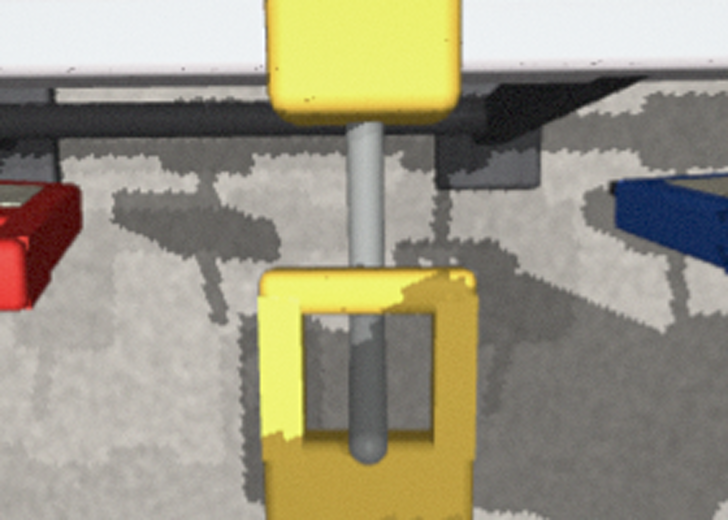

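Wire is through the hole. Release.

>>> {"name": "servo_tool", "arguments": {
  "rows": [
    [[0,0,0],0],
    [[0,0,0],0],
    [[0,0,0],0],
    [[0,0,0],0],
    [[0,0,0],0],
    [[0,0,0],0],
    [[0,0,0],0],
    [[0,0,0],0]
  ],
  "grip": -0.3
}}

```text
time: 41.32
tool_pos: [0.3969, -0.3196, 0.2047]
ee_rot: [-3.142, -0.0, -0.385]
wrist_force: [0.4, -1.6, 0.1]
width: 0.0614
```

>>> {"name": "servo_tool", "arguments": {
  "rows": [
    [[-0.3,0,-0.05],0],
    [[-0.54,0,-0.15],0],
    [[-0.54,0,-0.4],0],
    [[-0.54,0,-0.7],0],
    [[-0.54,0,-0.7],0]
  ]
}}

```text
time: 41.73
tool_pos: [0.3579, -0.3047, 0.2658]
ee_rot: [3.138, -0.008, -0.385]
wrist_force: [-0.7, 0.2, 1.3]
width: 0.0615
```

Run:
```python
from h import *
views('33',(215,180),(390,310),r=60)
plan([(.38,-.23,.26,-.38),(.42,-.165,.26,-.05),(.44,-.09,.26,.4),(.47,-.02,.25,.85),(.51,.04,.23,1.25),(.54,.085,.18,1.506)])
```

```text
41.8333 [ 0.3572 -0.3038  0.2616] [ 3.141e+00 -2.000e-03 -3.850e-01] 0.0612 [ 0.1  0.7 -0.4]
(0.38, -0.23, 0.26, -0.38) -> [-0.08, -0.96, 0.02] -0.003 rows>=1.9 
(0.42, -0.165, 0.26, -0.05) -> [0.16, -0.94, -0.0] -0.21 rows>=2.6 
(0.44, -0.09, 0.26, 0.4) -> [0.2, -0.95, -0.0] -0.286 rows>=3.6 
(0.47, -0.02, 0.25, 0.85) -> [0.69, -0.66, 0.13] -0.286 rows>=3.6 
(0.51, 0.04, 0.23, 1.25) -> [0.89, -0.12, 0.25] -0.255 rows>=3.2 
(0.54, 0.085, 0.18, 1.506) -> [0.65, 0.18, 0.63] -0.163 rows>=2.0
```

View pics/c33.png

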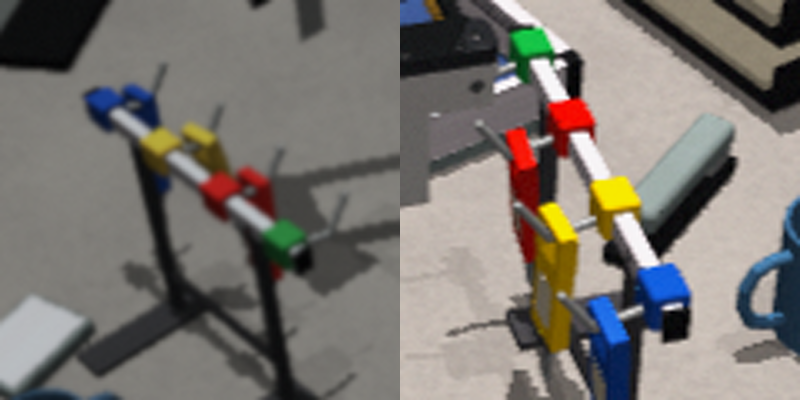

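>>> {"name": "servo_tool", "arguments": {
  "rows": [
    [[-0.03,-0.32,0],0],
    [[-0.06,-0.64,0.02],0],
    [[-0.08,-0.96,0.02],0]
  ],
  "grip": 0
}}

```text
time: 42.08
tool_pos: [0.3793, -0.2288, 0.2568]
ee_rot: [-3.14, 0.004, -0.386]
wrist_force: [0.2, -0.5, 0.7]
width: 0.0479
```

>>> {"name": "servo_tool", "arguments": {
  "rows": [
    [[0.05,-0.31,0],-0.07],
    [[0.1,-0.62,0],-0.14],
    [[0.16,-0.94,0],-0.21]
  ]
}}

```text
time: 42.33
tool_pos: [0.4197, -0.1636, 0.2573]
ee_rot: [-3.14, 0.003, -0.05]
wrist_force: [0.8, -0.9, -0.5]
width: 0.047
```

>>> {"name": "servo_tool", "arguments": {
  "rows": [
    [[0.05,-0.24,0],-0.07],
    [[0.1,-0.48,0],-0.14],
    [[0.15,-0.71,0],-0.21],
    [[0.2,-0.95,0],-0.286]
  ]
}}

```text
time: 42.67
tool_pos: [0.4397, -0.0887, 0.2571]
ee_rot: [-3.14, 0.002, 0.4]
wrist_force: [0.5, -0.1, 0.6]
width: 0.0471
```

>>> {"name": "servo_tool", "arguments": {
  "rows": [
    [[0.17,-0.16,0.03],-0.07],
    [[0.34,-0.33,0.06],-0.14],
    [[0.52,-0.5,0.1],-0.21],
    [[0.69,-0.66,0.13],-0.286]
  ]
}}

```text
time: 43.0
tool_pos: [0.4703, -0.0187, 0.2465]
ee_rot: [-3.139, 0.002, 0.85]
wrist_force: [0.1, 0.1, -0.6]
width: 0.047
```

>>> {"name": "servo_tool", "arguments": {
  "rows": [
    [[0.22,-0.03,0.06],-0.06],
    [[0.45,-0.06,0.12],-0.13],
    [[0.67,-0.09,0.18],-0.19],
    [[0.89,-0.12,0.25],-0.255]
  ]
}}

```text
time: 43.33
tool_pos: [0.5107, 0.0406, 0.2265]
ee_rot: [-3.139, 0.001, 1.249]
wrist_force: [0.6, 0.1, -0.2]
width: 0.0468
```

>>> {"name": "servo_tool", "arguments": {
  "rows": [
    [[0.3,0.1,0.3],-0.08],
    [[0.65,0.18,0.63],-0.163],
    [[0.65,0.18,0.63],-0.163],
    [[0.65,0.18,0.63],-0.163],
    [[0.65,0.18,0.63],-0.163]
  ]
}}

```text
time: 43.75
tool_pos: [0.5406, 0.084, 0.1774]
ee_rot: [-3.14, 0.001, 1.499]
wrist_force: [0.3, -1.4, 0.3]
width: 0.0467
```

Run:
```python
from h import *
w=snap('wrist','w34')
plan([(.555,.14,.125,1.506),(.5605,.184,.1,1.506),(.5605,.184,.062,1.506)])
```

```text
(0.555, 0.14, 0.125, 1.506) -> [0.72, 0.12, 0.67] -0.005 rows>=1.9 
(0.5605, 0.184, 0.1, 1.506) -> [0.55, 0.03, 0.31] -0.0 rows>=1.2 
(0.5605, 0.184, 0.062, 1.506) -> [0.0, 0.0, 0.48] -0.0 rows>=0.9
```

View pics/w34.png

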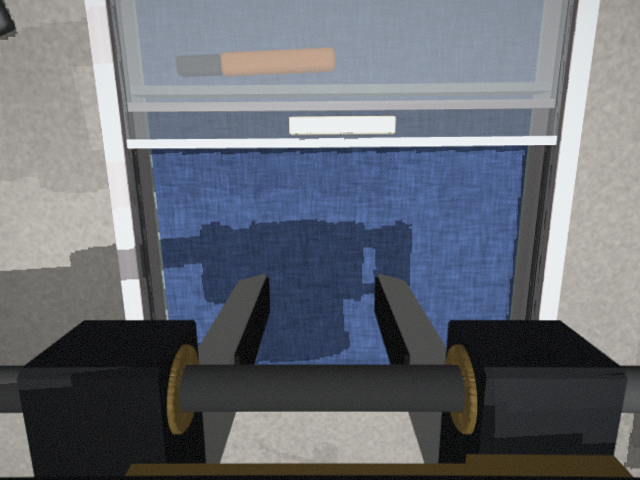

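>>> {"name": "servo_tool", "arguments": {
  "rows": [
    [[0.36,0.06,0.3],0],
    [[0.72,0.12,0.66],0]
  ]
}}

```text
time: 43.97
tool_pos: [0.5581, 0.14, 0.1305]
ee_rot: [3.13, -0.002, 1.495]
wrist_force: [-0.3, -0.3, 0.5]
width: 0.047
```

>>> {"name": "servo_tool", "arguments": {
  "rows": [
    [[0.3,0.03,0.1],0],
    [[0.58,0.03,0.3],0],
    [[0.58,0.03,0.5],0],
    [[0.58,0.03,0.78],0],
    [[0.58,0.03,0.78],0],
    [[0.58,0.03,0.78],0],
    [[0.58,0.03,0.78],0]
  ]
}}

```text
time: 44.55
tool_pos: [0.5617, 0.1865, 0.0653]
ee_rot: [3.138, -0.001, 1.499]
wrist_force: [0.5, -0.4, -0.0]
width: 0.0471
```

>>> {"name": "servo_tool", "arguments": {
  "rows": [
    [[-0.1,0,0],0],
    [[-0.25,0,0],0],
    [[-0.4,0,0],0],
    [[-0.6,0,0],0],
    [[-0.8,0,0],0],
    [[-1,0,0],0]
  ]
}}

```text
time: 45.05
tool_pos: [0.556, 0.106, 0.0647]
ee_rot: [3.138, -0.001, 1.5]
wrist_force: [2.8, 1.7, 1.5]
width: 0.0471
```

>>> {"name": "servo_tool", "arguments": {
  "rows": [
    [[-0.2,0,0],0],
    [[-0.4,0,0],0],
    [[-0.6,0,0],0],
    [[-0.8,0,0],0],
    [[-1,0,0],0],
    [[-1,0,0],0]
  ]
}}

```text
time: 45.55
tool_pos: [0.5493, 0.0238, 0.0641]
ee_rot: [3.14, 0.002, 1.496]
wrist_force: [-0.5, -0.3, -0.3]
width: 0.0475
```

Run:
```python
from h import *
views('35',(380,300),(290,250),r=100)
```

```text
45.65 [0.5489 0.0263 0.0635] [3.142 0.    1.498] 0.047 [ 0.5 -0.4 -0.3]
```

View pics/c35.png

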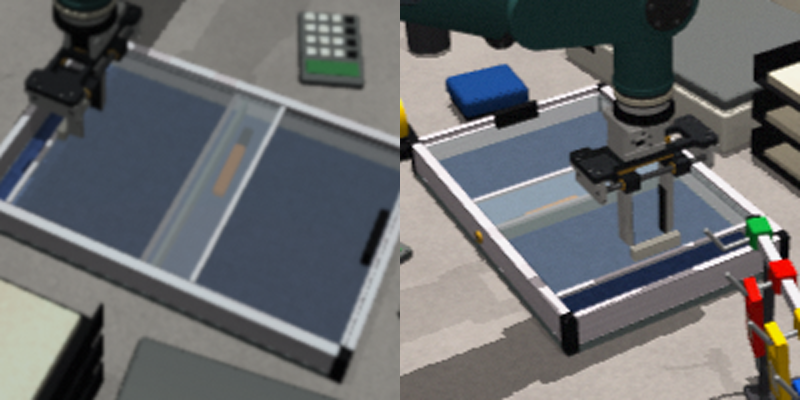

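>>> {"name": "servo_tool", "arguments": {
  "rows": [
    [[-0.15,0,0.02],0],
    [[-0.3,0,0.02],0],
    [[-0.42,0,0.02],0],
    [[-0.5,0,0.02],0],
    [[-0.55,0,0.02],0],
    [[-0.55,0,0.02],0]
  ]
}}

```text
time: 46.15
tool_pos: [0.5459, -0.0176, 0.0614]
ee_rot: [-3.141, 0.001, 1.499]
wrist_force: [0.0, 0.1, 0.4]
width: 0.0473
```

>>> {"name": "servo_tool", "arguments": {
  "rows": [
    [[-0.04,0,0],0],
    [[-0.08,0,0],0],
    [[-0.1,0,0],0],
    [[-0.1,0,0],0]
  ]
}}

```text
time: 46.48
tool_pos: [0.5456, -0.02, 0.0614]
ee_rot: [-3.141, -0.009, 1.502]
wrist_force: [0.8, 10.5, 1.4]
width: 0.0473
```

Right door at its stop (y −0.020, 10.5 N). Back off, rise, final check.

>>> {"name": "servo_tool", "arguments": {
  "rows": [
    [[0.15,0,0],0],
    [[0.25,0,-0.3],0],
    [[0.4,0,-1],0],
    [[0.4,0,-1],0]
  ]
}}

```text
time: 46.82
tool_pos: [0.5494, 0.0083, 0.146]
ee_rot: [3.136, 0.001, 1.501]
wrist_force: [0.4, 0.2, 1.1]
width: 0.0473
```

>>> {"name": "servo_tool", "arguments": {
  "rows": [
    [[0,-0.3,-0.4],0],
    [[0,-0.7,-0.9],0],
    [[0,-0.7,-0.9],0],
    [[0,-0.7,-0.9],0],
    [[0,-0.7,-0.9],0],
    [[0,-0.7,-0.9],0]
  ]
}}

```text
time: 47.32
tool_pos: [0.4916, 0.0114, 0.2112]
ee_rot: [-3.138, 0.0, 1.5]
wrist_force: [-0.1, -1.2, -0.3]
width: 0.047
```

Run:
```python
from h import *
s,d=views('36',(380,300),(360,290),r=110)
```

```text
47.4167 [0.4915 0.0114 0.2108] [-3.137  0.     1.5  ] 0.0471 [-0.5  0.2  0.3]
```

View pics/c36.png

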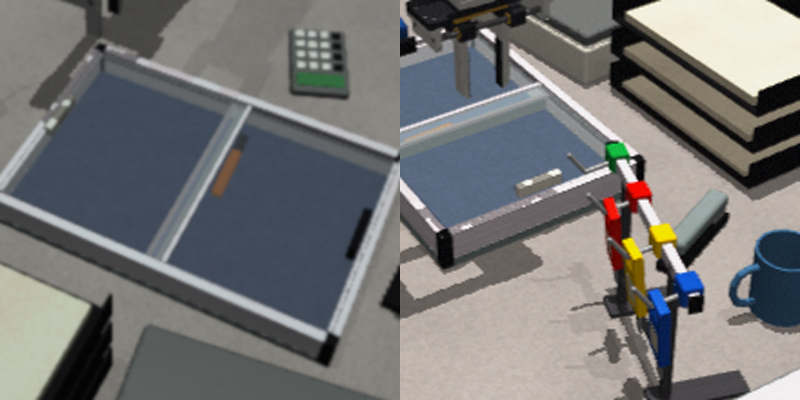

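View pics/sc36.png

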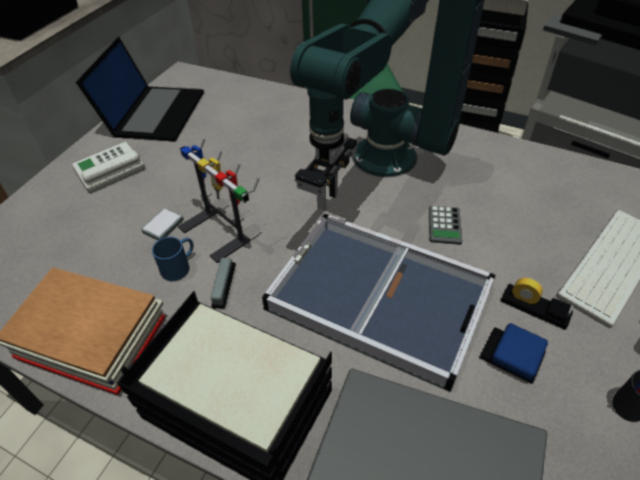

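View pics/sd36.png

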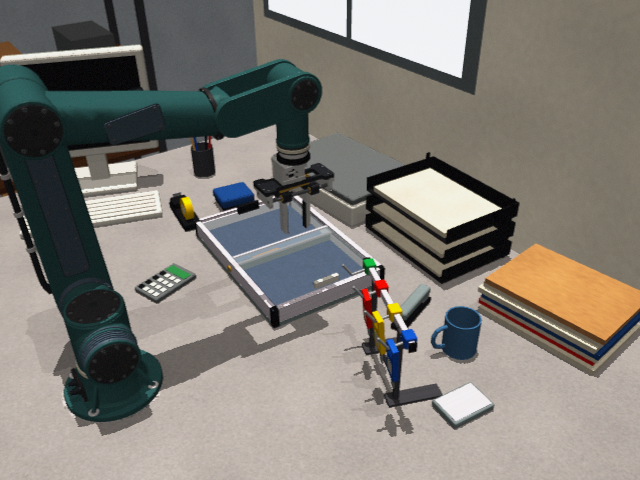

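Run:
```python
from h import *
a=load('sc24')['px'].astype(int);b=load('sc36')['px'].astype(int)
for n,(y0,y1,x0,x1) in {'left pull/edge':(280,350,455,495),'inner edges':(240,340,350,415)}.items():
    print(n,np.abs(a-b)[y0:y1,x0:x1].mean().round(2),np.abs(a-b)[y0:y1,x0:x1].max())
print(robot.close_job())
```

```text
left pull/edge 3.27 7
inner edges 3.06 21
the job is handed in; nothing more can be done
None
```

I hung all three keys that were there (red, blue and yellow) by their holes on the hooks of their own colours. There was no green key. I closed both doors and handed the job in at about 47 s.

- **Doors:** Both were slightly open at the start. I pushed each one shut until it hit its stop, with about 11 N on the left and 10.5 N on the right. The final pictures show both shut.
- **Keys:** The blue key had been knocked about 3 cm, partly under the open door. I measured it again and slid it clear before lifting. No key slipped in the grip.
- **Last checks:** The final scene and side pictures show the three keys hanging still, both compartments empty apart from the marker, and the stapler, mug, tape dispenser and punch apparently where they were. I could not clearly pick out the ink tin in any picture, so I did not check it.
- **Disagreement:** The fixed cameras and the wrist camera differed by about 3–4 mm sideways along the rail. That was within the hole's clearance. I checked in the pictures that the wire was through each hole before letting go.

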